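Pack, shut and lock the spice chest

TASK

Pack the wooden spice chest for the barbecue: stand every one of the small jars and the salt shaker that are out on the worktop upright in the bays of the chest (the big coffee jar and the canisters at the back stay). Then close it up: lift the knee of the folding stay on the chest's left side up and forward past centre so that it unlocks, lower the lid gently until it is fully shut, and push the round lock knob on the lid all the way in until it clicks and stays down. Leave the mug, lemon, teaspoon, spectacles and keys where they lie.

Things in the scene. Friction and masses are not known exactly. Their poses are not given: they have to be found in the camera images.
- spice_chest: Open beech chest fixed to the worktop, 190 deep (x) x 350 wide (y) x 128 mm high, walls 10, floor top at z = 8. Origin: centre of its underside; x from front wall to hinged back wall, y to its left, z up. Dividers 4 mm thick (top z = 87 along y, 63 along x) make 2 rows x 3 bays, 83 (x) x 86 (y) mm, and at the left wall a 45 mm slot with a spoon. Lock block 28 x 28 mm at (-71, 28), top z = 100.
- bay_0 (a point): point on the floor of the front left bay where a jar can stand, in the chest's frame (-42.5, 73, 8) mm
- bay_1 (a point): point on the floor of the front middle bay where a jar can stand, in the chest's frame (-42.5, -17, 8) mm
- bay_2 (a point): point on the floor of the front right bay where a jar can stand, in the chest's frame (-42.5, -107, 8) mm
- bay_3 (a point): point on the floor of the back left bay where a jar can stand, in the chest's frame (42.5, 73, 8) mm
- bay_4 (a point): point on the floor of the back middle bay where a jar can stand, in the chest's frame (42.5, -17, 8) mm
- bay_5 (a point): point on the floor of the back right bay where a jar can stand, in the chest's frame (42.5, -107, 8) mm
- lid (a joint): closing angle of the lid, rad: 0 as it stands open on its stay (10 degrees past upright, leaning away from the front), 1.745 fully shut. Lid board 194 mm from hinge to front, 350 wide, 12 thick. Stiff hinge: once unlocked the lid stays where it is left and takes 2 to 7 N at its front edge. It will not shut while the stay is locked or over a jar standing on a divider.
- lid_hinge (a point): middle of the lid's hinge axis, which runs along the chest's y at (95, 0, 128) mm in its frame
- lid_front (a point): middle of the lid's front edge, on its outer face (its upper face when shut), 190 mm from the hinge
- stay_knee (a joint): fold of the steel stay, rad: 0 = locked on its stop, 0.175 past centre (a light spring holds it there); 0.175 = straight; above that unlocked, about 3 with the lid shut. Unlocked, knee and lid move together: 0.97 and 0.20, 1.48 and 0.50, 1.97 and 0.85, 2.41 and 1.20 rad.
- knee (a point): centre of the stay's knee: steel disc 28 mm across, 14 mm thick (along the chest's y), joining two flat 89 mm links. At (51, 184, 161) mm in the chest's frame when locked. It moves on a circle of 89 mm about a pin at (-20, 184, 108) mm, in the chest's xz plane: up and forward to unlock, then forward and down. Can be pinched on its flat faces from above or tilted; turns freely in the pads.
- lock_knob (a joint): how far the lock knob is pressed in, m: 0 = out, 0.012 = fully in. A push of about 8 N takes it past its detent against a return spring; it then stays in. It shoots a bolt under a keeper on the front wall; pressed in before the lid is shut, it keeps the lid from shutting (pull it out again by its head, 3 to 5 N).
- lock_top (a point): middle of the top of the round steel lock knob, 30 mm across, 160 mm from the hinge and 28 mm left of the lid's middle (chest y = 28). It stands 18 mm above the lid's outer face when out, 6 mm when in; its collar is 42 mm across, 4 mm high.
- spice_jar: slim glass spice jar with a light screw cap, 41 mm across and 96 mm high; origin at the centre of its underside, z along its axis. May be absent.
- salt_shaker: salt shaker with a grey domed top, 44 mm across and 90 mm high; origin at the centre of its underside, z along its axis. May be absent.
- honey_jar: jar of honey with a pale cap, 58 x 62 mm across and 99 mm high; origin at the centre of its underside, z along its axis. May be absent.
- pickle_jar: squat jar with a red cap, 64 mm across and 89 mm high (cap 58 mm, the top 11 mm); origin at the centre of its underside, z along its axis.
- pepper_jar: slim glass spice jar with a black cap, 41 mm across and 105 mm high; origin at the centre of its underside, z along its axis. May be absent.
- mug: bystander: mug 78 x 116 x 101 mm, green above and white below; origin under its middle
- spectacles: bystander: folded-out spectacles 141 x 142 x 42 mm; origin under their middle
- teaspoon: bystander: teaspoon 132 x 28 x 11 mm; origin under its middle
- keys: bystander: bunch of keys 84 x 118 x 8 mm; origin under its middle
- lemon: bystander: lemon 71 x 53 x 51 mm; origin under its middle
Not all that is in view belongs to the job. Leave any purple look-alike of the pepper_jar alone.

How it is judged (in metres and radians):
On the way, in this order (a step that is already met when the one before it is completed fails the run):
1. every jar or shaker that was out stands upright in the chest, the lid still open on its stay (x of spice_jar in the frame of spice_chest between -0.085 and 0.085 m and y of spice_jar in the frame of spice_chest between -0.165 and 0.118 m and z of spice_jar in the frame of spice_chest between -0.002 and 0.022 m and angle between each of spice_jar, salt_shaker, honey_jar, pickle_jar, pepper_jar's own z axis and vertical below 0.25 rad and x of salt_shaker in the frame of spice_chest between -0.085 and 0.085 m and y of salt_shaker in the frame of spice_chest between -0.165 and 0.118 m and z of salt_shaker in the frame of spice_chest between -0.002 and 0.022 m and x of honey_jar in the frame of spice_chest between -0.085 and 0.085 m and y of honey_jar in the frame of spice_chest between -0.165 and 0.118 m and z of honey_jar in the frame of spice_chest between -0.002 and 0.022 m and x of pickle_jar in the frame of spice_chest between -0.085 and 0.085 m and y of pickle_jar in the frame of spice_chest between -0.165 and 0.118 m and z of pickle_jar in the frame of spice_chest between -0.002 and 0.022 m and x of pepper_jar in the frame of spice_chest between -0.085 and 0.085 m and y of pepper_jar in the frame of spice_chest between -0.165 and 0.118 m and z of pepper_jar in the frame of spice_chest between -0.002 and 0.022 m and value of joint lid below 0.1 rad), for 0.2 s.
2. the knee of the stay is lifted past centre and the stay unlocked, the lid still well up (value of joint stay_knee above 0.3 rad and value of joint lid below 0.9 rad).
At the end, for the whole second after the job is handed in: Every jar or shaker that was out stands upright (within 14 degrees) on the floor of the chest's bays, at rest; the lid is shut (closing angle above 1.715 rad of 1.745) and the lock knob stays in (more than 9.5 of 12 mm) (x of spice_jar in the frame of spice_chest between -0.085 and 0.085 m and y of spice_jar in the frame of spice_chest between -0.165 and 0.118 m and z of spice_jar in the frame of spice_chest between -0.002 and 0.022 m and angle between each of spice_jar, salt_shaker, honey_jar, pickle_jar, pepper_jar's own z axis and vertical below 0.25 rad and x of salt_shaker in the frame of spice_chest between -0.085 and 0.085 m and y of salt_shaker in the frame of spice_chest between -0.165 and 0.118 m and z of salt_shaker in the frame of spice_chest between -0.002 and 0.022 m and x of honey_jar in the frame of spice_chest between -0.085 and 0.085 m and y of honey_jar in the frame of spice_chest between -0.165 and 0.118 m and z of honey_jar in the frame of spice_chest between -0.002 and 0.022 m and x of pickle_jar in the frame of spice_chest between -0.085 and 0.085 m and y of pickle_jar in the frame of spice_chest between -0.165 and 0.118 m and z of pickle_jar in the frame of spice_chest between -0.002 and 0.022 m and x of pepper_jar in the frame of spice_chest between -0.085 and 0.085 m and y of pepper_jar in the frame of spice_chest between -0.165 and 0.118 m and z of pepper_jar in the frame of spice_chest between -0.002 and 0.022 m and value of joint lid above 1.715 rad and value of joint lock_knob above 0.0095 m and velocity of joint lid below 0.05 rad/s and linear speed of each of spice_jar, salt_shaker, honey_jar, pickle_jar, pepper_jar below 0.02 m/s); the robot touches nothing.
It fails at once if the lid slammed (faster than 2.5 rad/s) (velocity of joint lid above 2.5 rad/s).
It fails at once if a bystander (mug, spectacles, teaspoon, keys, lemon) moved more than 5 cm (distance of any of mug, spectacles, teaspoon, keys, lemon from where it was at the start of the episode above 0.05 m).
Of spice_jar, salt_shaker, honey_jar, pepper_jar only 2 to 4 are there at a start; the rules pass over those that are not, and their reading is None.
At some moment in a run one of pickle_jar may be knocked a few centimetres aside while the robot is not near it.
It also fails if it takes over 210 s, if anything falls off the work surface, if the arm or the gripper's body presses on something with over 40 N, if the wrist force passes 120 N, or if a joint passes its speed limit or range.

ROBOT

A 7-joint arm with a two-finger parallel gripper is mounted at the origin on a cart in front of the work surface, level with it; the furniture and walls round the work are solid. World frame = base frame: x ahead of the robot, y to its left, z up, the work surface at z = 0. Lengths are in mm, angles in rad, forces in N, time in s.
With the tool pointing down it reaches from about 425 to 875 mm from the base axis. Payload 4.7 kg.
Tool frame: the origin (TCP) lies between the finger pads; the fingertips stand 22 mm ahead of it and the grasp point (between the pads) lies 3 mm ahead of it (arm.tips_ahead is the distance from the TCP to the fingertips, in mm); z points along the fingers, y is the line along which they close (so a half turn about z gives the same grasp; the last joint's range is limited). The gripper opens to 87 mm and grips with 3 to 60 N. Pads are 19 mm wide; open, the fingers measure 117 mm over their backs; the gripper's body (75 mm by 190 mm) begins 51 mm behind the grasp point.
Start: joints at [1.237, 0.321, -0.07, 1.45, 0.023, 1.371, -0.057], TCP at [221.521, -611.107, 244.587] pointing down, gripper open.
Joint ranges: [-2.86, 2.86], [-0.3, 2.09], [-1.38, 1.24], [0.06, 2.45], [-1.56, 4.7], [0.09, 2.05], [-2.69, 2.69]. Speed limits (rad/s): [2.57, 2.57, 3.14, 3.14, 3.14, 3.14, 3.14].

INTERFACE

Orientations are given as a unit quaternion [x, y, z, w].
In Python, from rig import arm, cams gives the robot as it stands. The module is installed in compiled form; this text tells all that it offers.
- The arm moves only by the tool carry_out, never from a script. Its argument "plan" is a list of rows, each a list of 5 numbers: the shift along the tool's x, y, z in units of 40 mm (1.0 is 40 mm), then the turn about the tool's z in units of 6 degrees (1.0 is 6 degrees), then the finger opening in mm, from 0 to 87. A call has exactly 8 rows; each row is the pose to reach, as a shift and turn from the pose commanded when the call began, along the tool's axes at that moment; what a row does not reach only later rows make up. A row lasts 1/12 s, in which the tool goes at most 41.7 mm and 7.16 degrees, less where a joint would pass 70% of its speed; a pose out of reach is approached as far as the arm can. A call with a gripper value outside its range is refused whole. The fingers move at their own pace and stop on an object; "grip_force" is the grip in N (left out, the last holds). Time passes only in rows, so rows that repeat a pose let the fingers close, or fill a call up. It gives the time, the measured TCP pose, the force, the opening and the grip force at its end, in the units of the state.
- arm.get_state(): the state, without advancing time (a new reading comes with each control period).
- cams.read_camera(name): name is "side" or "top"; returns a dict with "frame" (384x512x3 uint8, red, green, blue), "vertical_fov" (degrees; the focal length in pixels is half the picture's height over the tangent of half this angle, whatever the lens; pixels are square), "cx", "cy" (the principal point, pixels), "D" ([k1, k2, p1, p2, k3] as OpenCV has them; the pictures are not rectified), "R" (3x3) and "t" (3): a world point X has camera coordinates R X + t. Camera axes: x right, y down, z forward; pixel columns grow to the right and rows downward; lengths in mm; the calibration is good to about 2 mm. A picture is of the moment at which its call begins. There is no depth.
- arm.sign_off(): hands the job in; it is judged then, once.
The state is a dict: "clock": time; "joint_pos": joint angles; "qvel": joint speeds; "effort": joint torques, N m; "ee_pos": TCP position; "tool_rot": TCP orientation; "wrist_force": force on the tool from outside, world axes, zero at the start; "wrist_torque": the same for the moment, N m; "opening": finger opening in mm; "finger_force": force on a finger pad.
Only numpy, scipy, OpenCV 4.12 (cv2) and the standard library are available. Lean on these libraries where they do the work, as an engineer would, in place of code of your own. Each camera call takes 0.05 s, during which the arm holds its last target. There are 200 camera calls.

## Working session

There is one attempt and no reset: what is moved stays moved. The work goes in short steps, Python scripts to look and compute and a tool call to move; the robot and the scene stay as the last step left them, time stands still between calls to the robot, and variables do not carry over. Pictures are saved under pics/ and viewed, at most 14 in all, crops included, and the job is handed in when it is done.

Besides the shell and the picture viewer there is one more tool, called after ">>>" as name(argument=value, ...), one argument or row to a line, values as JSON. carry_out: Moves the arm, as the interface text tells. Its arguments: {"type":"object","properties":{"plan":{"type":"array","items":{"type":"array","items":{"type":"number"}}},"grip_force":{"type":"number"}},"required":["plan"]}

```bash
mkdir -p pics
cat > h.py <<'E'
import numpy as np, cv2
from rig import arm, cams
def cam(n):
    c=cams.read_camera(n); f=192/np.tan(np.radians(c['vertical_fov'])/2)
    c['K']=np.array([[f,0,c['cx']],[0,f,c['cy']],[0,0,1.]]); c['R']=np.array(c['R']);c['t']=np.array(c['t']);c['D']=np.array(c['D'],float)
    return c
def save(c,name,crop=None,s=1.5):
    im=c['frame'][:,:,::-1]
    if crop: im=im[crop[1]:crop[3],crop[0]:crop[2]]
    cv2.imwrite('pics/'+name,cv2.resize(im,None,fx=s,fy=s,interpolation=cv2.INTER_CUBIC))
def onz(c,uv,z):
    p=cv2.undistortPoints(np.array(uv,float).reshape(-1,1,2),c['K'],c['D']).reshape(-1,2)
    d=np.c_[p,np.ones(len(p))]@c['R']; o=-c['R'].T@c['t']
    return o+d*((z-o[2])/d[:,2])[:,None]
def proj(c,X):
    return cv2.projectPoints(np.array(X,float).reshape(-1,1,3),cv2.Rodrigues(c['R'])[0],c['t'],c['K'],c['D'])[0].reshape(-1,2)
E
python3 - <<'E'
from h import *
for n in('top','side'):
    c=cam(n); save(c,n+'0.png'); print(n,-c['R'].T@c['t'],c['R'].round(2).tolist(),c['K'][0,0],c['D'])
s=arm.get_state();print(s['ee_pos'],s['tool_rot'],s['joint_pos'],s['clock'],arm.tips_ahead)
E
```

```text
top [ 295.66493916 -104.15489749 1652.33711043] [[0.03, -1.0, 0.01], [-0.99, -0.03, -0.14], [0.14, -0.01, -0.99]] 413.62088601423915 [0.05001611 0.         0.         0.         0.        ]
side [-365.53892716 1059.8379808  1186.25584855] [[-0.81, -0.59, -0.02], [-0.32, 0.47, -0.82], [0.49, -0.66, -0.57]] 458.67851234324286 [-0.10716889  0.          0.          0.          0.        ]
[ 221.33282262 -610.69449765  243.5967109 ] [ 9.84919011e-01  1.73014024e-01 -1.91615549e-04 -8.07811298e-04] [ 1.23712095  0.32174398 -0.07008784  1.45150786  0.02260868  1.37078812
 -0.05692876] 0.1 22.0
```

View pics/top0.png

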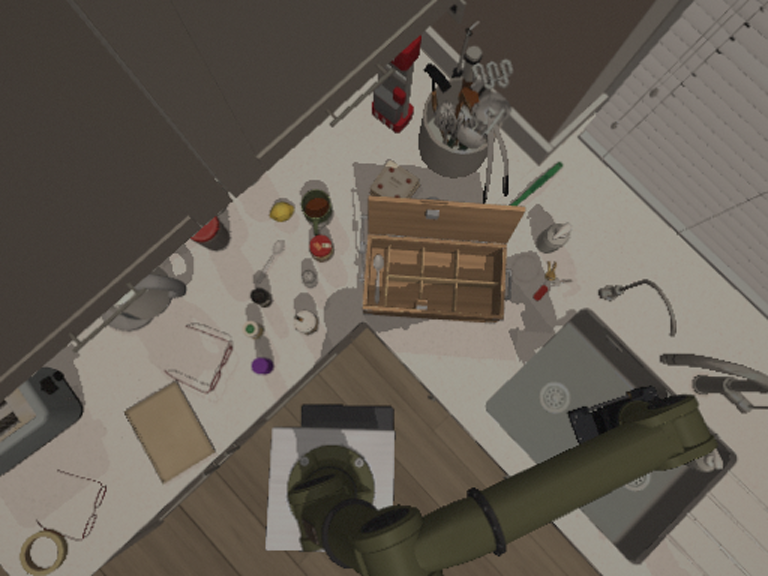

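View pics/side0.png

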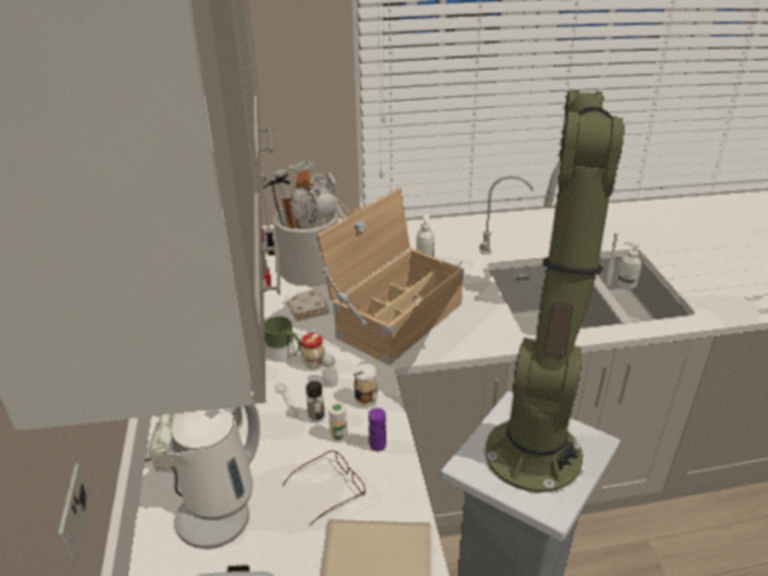

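The top view shows pickle (213,165), shaker (206,185), pepper (173,198), spice (169,219), honey (203,214) and the purple decoy (175,244), in native pixels. The chest is at about (290,185) with its lid open. I'll zoom in for exact pixels.

Run:
```python
from h import *
c=cam('top')
a=c['frame'][125:260,150:360]
im=cv2.resize(a[:,:,::-1],None,fx=3.8,fy=3.8,interpolation=cv2.INTER_CUBIC)
for u in range(150,360,20): cv2.putText(im,str(u),(int((u-150)*3.8),10),0,.35,(0,0,255),1); cv2.line(im,(int((u-150)*3.8),0),(int((u-150)*3.8),512),(0,0,255) if u%100==0 else (90,90,90),1)
for v in range(130,260,20): cv2.putText(im,str(v),(0,int((v-125)*3.8)),0,.35,(0,0,255),1); cv2.line(im,(0,int((v-125)*3.8)),(800,int((v-125)*3.8)),(90,90,90),1)
cv2.imwrite('pics/z1.png',im)
c=cam('side')
save(c,'z2.png',(170,110,330,310),3)
```

```text
(no output)
```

View pics/z1.png

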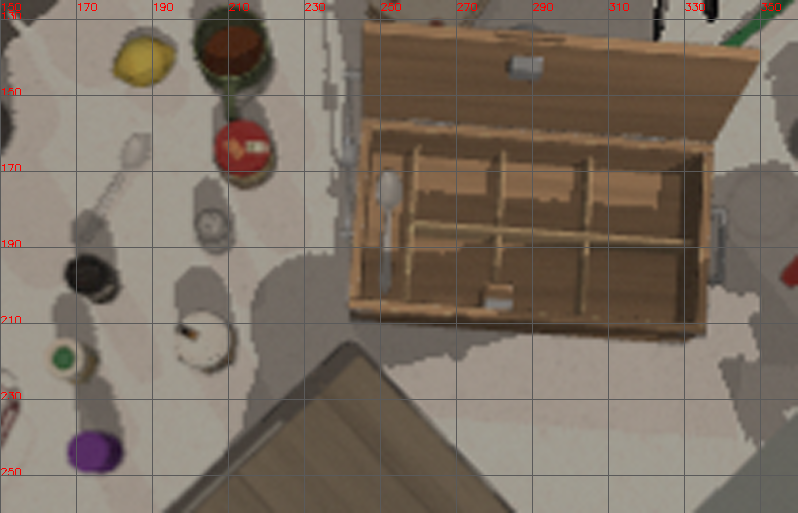

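View pics/z2.png

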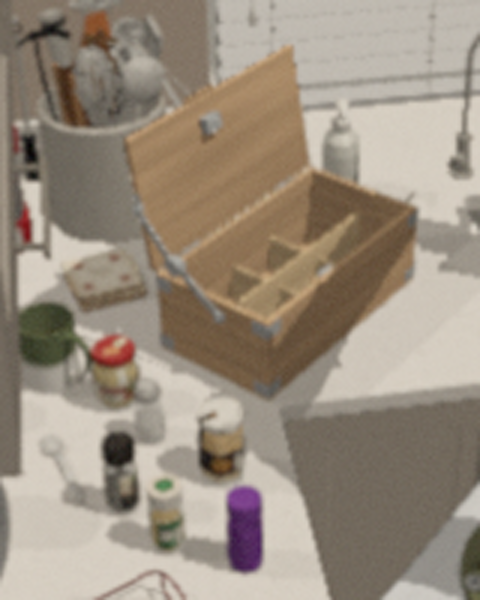

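Zooms give cap pixels: pickle (213.9,163.9), shaker (205.8,185), pepper (173.9,197.4), spice (167.4,219.2), honey (203.9,214). Chest rim corners are about (242,205), (335.5,211.5), (337.5,163.5) and (246,158).

Run:
```python
from h import *
c=cam('top')
for n,u,v,z in [('pickle',213.9,163.9,89),('salt',205.8,185,85),('pepper',173.9,197.4,105),('spice',167.4,219.2,96),('honey',203.9,214,99),('mug',210,137,101),('lemon',188,141,30)]:
    p=onz(c,[(u,v)],z)[0]; print(n,p.round(1), 'r',np.hypot(*p[:2]).round())
P=onz(c,[(242.1,205),(335.7,211.8),(337.6,163.3),(246,157.5)],128); print('rim FL FR BR BL',P.round(1).tolist())
print('widths',[np.linalg.norm(P[i]-P[(i+1)%4]).round(1) for i in range(4)])
print('knee/spoon div FL junction, block', onz(c,[(281,203)],100).round(1), onz(c,[(281.3,186.8),(304.5,188.2)],87).round(1))
# side view crosscheck: bottoms
s=cam('side')
for n,px in [('pickle',(116,402)),('pepper',(122,506)),('spice',(168,547)),('honey',(222,472)),('salt',(150,439))]:
    print(n,'side bottom-edge',onz(s,[(170+px[0]/3,110+px[1]/3)],0)[0].round(1))
```

```text
pickle [613.4  44.   89. ] r 615.0
salt [531.1  71.9  85. ] r 536.0
pepper [477.5 186.8 105. ] r 513.0
spice [395.7 208.   96. ] r 447.0
honey [418.8  72.5  99. ] r 425.0
mug [715.8  62.2 101. ] r 719.0
lemon [715.7 157.1  30. ] r 733.0
rim FL FR BR BL [[453.8, -70.3, 128.0], [438.8, -416.9, 128.0], [621.8, -423.9, 128.0], [633.7, -79.1, 128.0]]
widths [np.float64(346.9), np.float64(183.1), np.float64(345.0), np.float64(180.1)]
knee/spoon div FL junction, block [[ 468.6 -216.2  100. ]] [[ 532.4 -217.1   87. ]
 [ 529.7 -306.    87. ]]
pickle side bottom-edge [611.4  52.4   0. ]
pepper side bottom-edge [479.2 195.8   0. ]
spice side bottom-edge [391.3 216.2   0. ]
honey side bottom-edge [416.   78.2   0. ]
salt side bottom-edge [528.1  82.7   0. ]
```

```bash
cat >> h.py <<'E'
O=np.array([535.,-246.,0]); YAW=-0.041
def W(p):
    x,y,z=p; c,s=np.cos(YAW),np.sin(YAW); return O+np.array([c*x-s*y,s*x+c*y,z])
def pose():
    s=arm.get_state(); q=s['tool_rot']; return np.array(s['ee_pos']),2*np.arctan2(q[1],q[0])
def units(*targets,start=None,ang=None):
    # each target: world TCP; prints shift (units of 40mm) from start, tool down with tool-x at angle ang
    p,a=pose(); 
    if start is not None: p=np.array(start,float)
    if ang is not None: a=ang
    for t in targets:
        d=np.array(t,float)-p; X=np.array([np.cos(a),np.sin(a),0]);Y=np.array([np.sin(a),-np.cos(a),0])
        print('->',np.round(t,1),'units',np.round([d@X/40,d@Y/40,-d[2]/40],2),'turn for chest yaw',round(np.degrees(a-YAW)/6,2))
E
python3 - <<'E'
from h import *
c=cam('top')
L=[(-95,175,128),(-95,-175,128),(95,-175,128),(95,175,128),(-85,165,128),(-85,-165,128),(0,28,87),(0,-62,87),(-85,28,63),(-85,-62,63),(-71,28,100),(51,184,161)]
uv=proj(c,[W(p) for p in L])
a=c['frame'][125:220,230:350]; k=6.6
im=cv2.resize(a[:,:,::-1],None,fx=k,fy=k,interpolation=cv2.INTER_CUBIC)
for u,v in uv: cv2.drawMarker(im,(int((u-229.5)*k),int((v-124.5)*k)),(0,255,0),0,14,1)
cv2.imwrite('pics/z3.png',im[:600,:800])
print(pose()); units((480,-150,260),(613,44,200),)
E
```

```text
(array([ 221.49512094, -610.9847433 ,  244.3243783 ]), np.float64(0.347891473183049))
-> [ 480 -150  260] units [10.   -8.63 -0.39] turn for chest yaw 3.71
-> [613  44 200] units [ 14.78 -12.06   1.11] turn for chest yaw 3.71
```

View pics/z3.png

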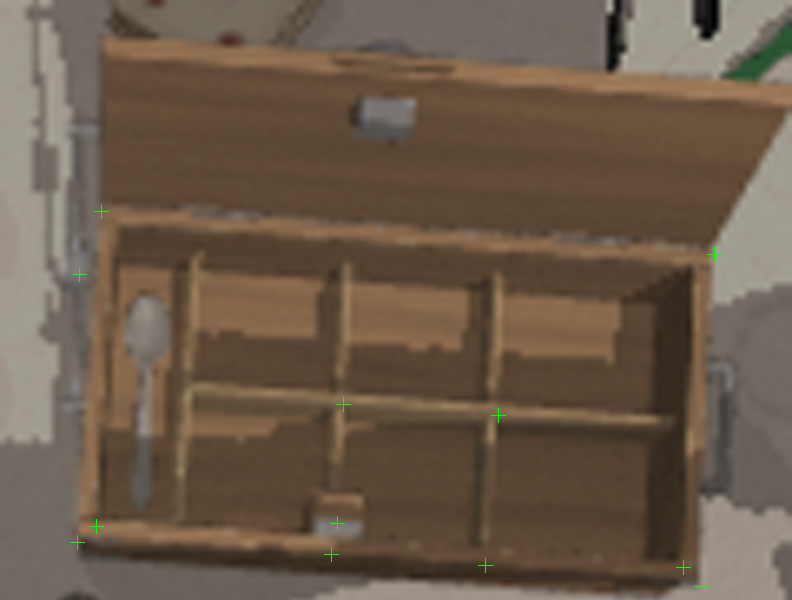

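Chest markers fit within about 3 mm. Moving.

>>> carry_out(
  plan=[
    [0.8, -0.6, -0.4, 0.9, 87],
    [1.5, -1.2, -0.4, 1.9, 87],
    [2.2, -1.8, -0.4, 2.8, 87],
    [2.9, -2.4, -0.4, 3.7, 87],
    [3.6, -3.0, -0.4, 3.7, 87],
    [4.3, -3.6, -0.4, 3.7, 87],
    [5.0, -4.3, -0.4, 3.7, 87],
    [5.0, -4.3, -0.4, 3.7, 87],
  ],
  grip_force=25,
)

```text
clock: 1.02
ee_pos: [356.3, -373.2, 261.2]
tool_rot: [1.0, -0.014, 0.001, -0.001]
wrist_force: [0.7, 0.3, -0.4]
opening: 86.8
finger_force: 0.0
```

Run:
```python
from h import *
print(pose()); units((480,-150,260)); units((613.4,44,200),(613.4,44,79),start=(480,-150,260))
```

```text
(array([ 356.28019406, -373.15237272,  261.17514882]), np.float64(-0.027670675065300677))
-> [ 480 -150  260] units [ 2.94 -5.66  0.03] turn for chest yaw 0.13
-> [613.4  44.  200. ] units [ 3.2  -4.94  1.5 ] turn for chest yaw 0.13
-> [613.4  44.   79. ] units [ 3.2  -4.94  4.53] turn for chest yaw 0.13
```

>>> carry_out(
  plan=[
    [0.4, -0.8, 0, 0.1, 87],
    [0.8, -1.6, 0, 0.1, 87],
    [1.2, -2.4, 0, 0.1, 87],
    [1.6, -3.2, 0, 0.1, 87],
    [2.0, -4.0, 0, 0.1, 87],
    [2.5, -4.8, 0, 0.1, 87],
    [2.9, -5.7, 0, 0.1, 87],
    [2.9, -5.7, 0, 0.1, 87],
  ],
)

```text
clock: 1.68
ee_pos: [479.4, -149.0, 261.2]
tool_rot: [1.0, -0.019, 0.001, -0.002]
wrist_force: [0.7, 1.2, 0.1]
opening: 87.1
finger_force: 0.0
```

>>> carry_out(
  plan=[
    [0.4, -0.8, 0, 0, 87],
    [0.9, -1.6, 0, 0, 87],
    [1.4, -2.4, 0.3, 0, 87],
    [1.9, -3.2, 0.6, 0, 87],
    [2.4, -4.0, 0.9, 0, 87],
    [2.9, -4.6, 1.2, 0, 87],
    [3.2, -4.9, 1.5, 0, 87],
    [3.2, -4.9, 1.5, 0, 87],
  ],
)

```text
clock: 2.35
ee_pos: [613.7, 35.5, 197.5]
tool_rot: [1.0, -0.022, -0.002, -0.002]
wrist_force: [-0.5, 0.5, -1.3]
opening: 87.2
finger_force: 0.0
```

Run:
```python
from h import *
print(pose()); units((613.4,44,79))
c=cam('side'); save(c,'s1.png',(170,110,330,310),3)
```

```text
(array([613.72820887,  35.45344617, 197.48316938]), np.float64(-0.044357642323100924))
-> [613.4  44.   79. ] units [-0.02 -0.21  2.96] turn for chest yaw -0.03
```

View pics/s1.png

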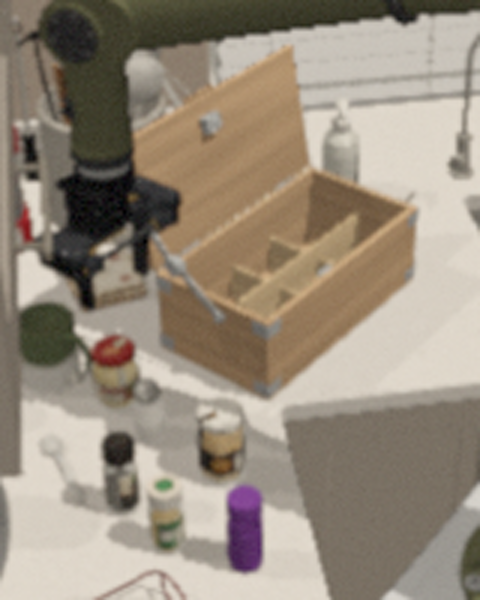

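The side view shows the gripper over the pickle jar and everything in place. Descend and grip.

>>> carry_out(
  plan=[
    [0, -0.05, 0.7, 0, 87],
    [0, -0.05, 1.4, 0, 87],
    [0, -0.05, 2.1, 0, 87],
    [0, -0.05, 2.7, 0, 87],
    [0, -0.05, 2.95, 0, 87],
    [0, -0.05, 2.95, 0, 87],
    [0, -0.05, 2.95, 0, 50],
    [0, -0.05, 2.95, 0, 50],
  ],
)

```text
clock: 3.07
ee_pos: [613.2, 37.8, 83.1]
tool_rot: [1.0, -0.024, 0.0, -0.003]
wrist_force: [0.2, 10.9, -3.9]
opening: 79.8
finger_force: 0.0
```

>>> carry_out(
  plan=[
    [0, 0, 0, 0, 50],
    [0, 0, 0, 0, 50],
    [0, 0, 0, 0, 50],
    [0, 0, 0, 0, 50],
    [0, 0, 0, 0, 50],
    [0, 0, 0, 0, 50],
    [0, 0, 0, 0, 50],
    [0, 0, 0, 0, 50],
  ],
)

```text
clock: 3.73
ee_pos: [615.6, 38.1, 86.9]
tool_rot: [1.0, -0.024, 0.003, -0.003]
wrist_force: [-1.2, 9.4, 11.3]
opening: 58.4
finger_force: 24.9
```

Run:
```python
from h import *
p,a=pose();print(p,a); 
T=W((42.5,-17,0)); 
units(p+[0,0,130],(500,p[1],p[2]+130))
units((500,T[1],p[2]+130),(T[0],T[1],p[2]+130),(T[0],T[1],p[2]+10),start=(500,p[1],p[2]+130))
```

```text
[615.62562933  38.1408502   86.90271936] -0.048527721474433884
-> [615.6  38.1 216.9] units [ 0.    0.   -3.25] turn for chest yaw -0.07
-> [500.   38.1 216.9] units [-2.89  0.14 -3.25] turn for chest yaw -0.07
-> [ 500.  -264.7  216.9] units [ 0.37  7.56 -0.  ] turn for chest yaw -0.07
-> [ 576.8 -264.7  216.9] units [ 2.28  7.47 -0.  ] turn for chest yaw -0.07
-> [ 576.8 -264.7   96.9] units [2.28 7.47 3.  ] turn for chest yaw -0.07
```

>>> carry_out(
  plan=[
    [0, 0, -0.2, 0, 50],
    [0, 0, -0.4, 0, 50],
    [0, 0, -0.8, 0, 50],
    [0, 0, -1.3, 0, 50],
    [0, 0, -1.8, 0, 50],
    [0, 0, -2.4, 0, 50],
    [0, 0, -3.0, 0, 50],
    [0, 0, -3.5, 0, 50],
  ],
  grip_force=35,
)

```text
clock: 4.4
ee_pos: [612.9, 31.1, 224.0]
tool_rot: [1.0, -0.026, -0.0, 0.001]
wrist_force: [1.3, -0.7, -3.8]
opening: 57.7
finger_force: 32.7
```

Run:
```python
from h import *
s=arm.get_state();print(pose(),s['opening'],s['wrist_force'],s['finger_force'])
c=cam('side'); save(c,'s2.png',(170,110,330,310),3)
```

```text
(array([612.94303475,  31.0643857 , 224.02945277]), np.float64(-0.05237123023207255)) 57.74604821182279 [ 1.30529273 -0.73553524 -3.82342883] 32.65454323031008
```

View pics/s2.png

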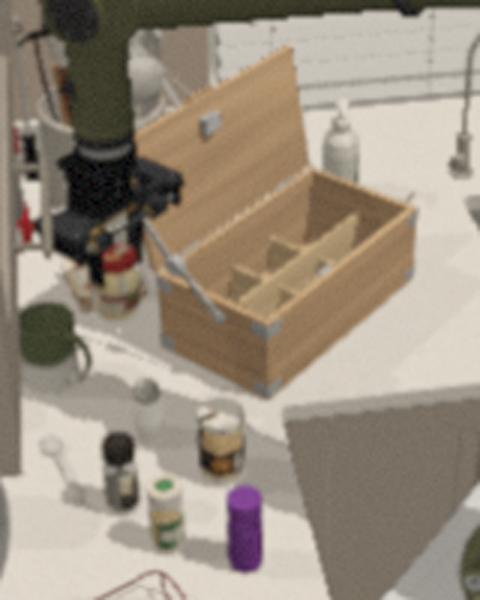

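Run:
```python
from h import *
c=cam('side'); p,a=pose();print(p,a)
f=c['frame'].astype(int); m=(f[...,0]>110)&(f[...,1]<50)&(f[...,2]<60); m[:180]=0;m[:,:195]=0;m[230:]=0;m[:,230:]=0
v,u=np.nonzero(m); print('red',u.min(),u.max(),v.min(),v.max(),u.mean(),v.mean())
for z in (150,180,200,210,220): print(z,onz(c,[(u.mean(),v.mean()),(211,110+317/3)],z).round(0).tolist())
t=p+[0,0,-22]; print('tip proj',(proj(c,[t])-[170,110])*3, (proj(c,[(p[0],p[1],z) for z in (235,225,215,145,135,125)])-[170,110])*3)
```

```text
[615.17159787  31.73528323 226.40068835] -0.052297831254533314
red 205 213 192 196 210.4 194.2
150 [[683.0, -58.0, 150.0], [587.0, 50.0, 150.0]]
180 [[652.0, -26.0, 180.0], [560.0, 79.0, 180.0]]
200 [[632.0, -4.0, 200.0], [541.0, 99.0, 200.0]]
210 [[622.0, 7.0, 210.0], [532.0, 109.0, 210.0]]
220 [[612.0, 18.0, 220.0], [523.0, 118.0, 220.0]]
tip proj [[112.68915598 267.27934803]] [[110.89610157 247.01747476]
 [111.48536133 253.68436484]
 [112.07142989 260.30723784]
 [116.08589588 305.46283881]
 [116.64701188 311.74550498]
 [117.20508223 317.9871078 ]]
```

The jar hangs upright by its cap, with its bottom about 92 mm below the TCP. I'll carry it in over the front.

>>> carry_out(
  plan=[
    [-0.4, 0, -0.3, 0, 50],
    [-0.9, 0, -0.5, 0, 50],
    [-1.4, 0, -0.6, 0, 50],
    [-1.9, 0, -0.6, 0, 50],
    [-2.4, 0, -0.6, 0, 50],
    [-2.8, 0, -0.6, 0, 50],
    [-2.8, 0.5, -0.6, 0, 50],
    [-2.8, 1.0, -0.6, 0, 50],
  ],
)

```text
clock: 5.17
ee_pos: [497.6, -1.2, 245.0]
tool_rot: [1.0, -0.024, -0.001, 0.001]
wrist_force: [0.7, -1.8, -4.1]
opening: 57.2
finger_force: 32.7
```

>>> carry_out(
  plan=[
    [0, 0.8, 0, 0, 50],
    [0, 1.6, 0, 0, 50],
    [0, 2.5, 0, 0, 50],
    [0.1, 3.4, 0, 0, 50],
    [0.2, 4.3, 0, 0, 50],
    [0.3, 5.2, 0, 0, 50],
    [0.3, 5.9, 0, 0, 50],
    [0.3, 6.4, 0, 0, 50],
  ],
)

```text
clock: 5.83
ee_pos: [496.1, -261.9, 244.1]
tool_rot: [1.0, -0.028, -0.002, 0.0]
wrist_force: [0.2, 0.1, -5.1]
opening: 57.6
finger_force: 32.7
```

>>> carry_out(
  plan=[
    [0.3, 0, 0, 0, 50],
    [0.6, 0, 0, 0, 50],
    [1.0, 0, 0, 0, 50],
    [1.4, 0, 0, 0, 50],
    [1.7, 0, 0, 0, 50],
    [1.9, 0, 0, 0, 50],
    [1.9, 0, 0, 0, 50],
    [1.9, 0, 0, 0, 50],
  ],
)

```text
clock: 6.5
ee_pos: [573.7, -261.3, 245.1]
tool_rot: [1.0, -0.025, -0.001, -0.0]
wrist_force: [-1.2, -0.3, -4.2]
opening: 57.4
finger_force: 33.0
```

Run:
```python
from h import *
s=arm.get_state();p,a=pose();print(p,a,s['opening'],s['wrist_force'])
T=W((42.5,-17,0)); units((T[0],T[1],100))
```

```text
[ 573.67554926 -261.28326611  245.09335136] -0.05044886009840024 57.428823764399326 [-1.19403019 -0.28056948 -4.19174917]
-> [ 576.8 -264.7  100. ] units [0.08 0.08 3.63] turn for chest yaw -0.09
```

>>> carry_out(
  plan=[
    [0.08, 0.08, 0.5, -0.1, 50],
    [0.08, 0.08, 1.1, -0.1, 50],
    [0.08, 0.08, 1.7, -0.1, 50],
    [0.08, 0.08, 2.3, -0.1, 50],
    [0.08, 0.08, 2.8, -0.1, 50],
    [0.08, 0.08, 3.1, -0.1, 50],
    [0.08, 0.08, 3.3, -0.1, 50],
    [0.08, 0.08, 3.35, -0.1, 50],
  ],
)

```text
clock: 7.17
ee_pos: [576.6, -264.6, 111.3]
tool_rot: [1.0, -0.02, -0.001, -0.0]
wrist_force: [-0.4, 1.1, -5.0]
opening: 57.3
finger_force: 33.0
```

>>> carry_out(
  plan=[
    [0, 0, 0.05, 0, 50],
    [0, 0, 0.1, 0, 50],
    [0, 0, 0.15, 0, 50],
    [0, 0, 0.2, 0, 50],
    [0, 0, 0.25, 0, 50],
    [0, 0, 0.25, 0, 50],
    [0, 0, 0.25, 0, 50],
    [0, 0, 0.25, 0, 50],
  ],
)

```text
clock: 7.83
ee_pos: [577.9, -264.5, 102.7]
tool_rot: [1.0, -0.02, 0.0, 0.0]
wrist_force: [-1.1, -1.0, -4.9]
opening: 56.9
finger_force: 33.0
```

Not touching yet; continue down in 2 mm steps.

>>> carry_out(
  plan=[
    [0, 0, 0.05, 0, 50],
    [0, 0, 0.1, 0, 50],
    [0, 0, 0.1, 0, 50],
    [0, 0, 0.15, 0, 50],
    [0, 0, 0.15, 0, 50],
    [0, 0, 0.2, 0, 50],
    [0, 0, 0.2, 0, 50],
    [0, 0, 0.2, 0, 50],
  ],
)

```text
clock: 8.5
ee_pos: [578.3, -264.4, 95.3]
tool_rot: [1.0, -0.02, 0.0, 0.0]
wrist_force: [-1.2, 1.1, 1.5]
opening: 57.1
finger_force: 33.2
```

Touching the floor. Release and retreat.

>>> carry_out(
  plan=[
    [0, 0, 0, 0, 72],
    [0, 0, 0, 0, 72],
    [0, 0, 0, 0, 72],
    [0, 0, 0, 0, 72],
    [0, 0, -0.3, 0, 72],
    [0, 0, -0.9, 0, 72],
    [0, 0, -1.6, 0, 72],
    [0, 0, -2.4, 0, 72],
  ],
)

```text
clock: 9.17
ee_pos: [577.2, -264.3, 191.4]
tool_rot: [1.0, -0.02, -0.001, -0.0]
wrist_force: [0.7, -0.3, -0.1]
opening: 72.1
finger_force: 0.0
```

>>> carry_out(
  plan=[
    [0, 0, -0.7, 0, 87],
    [-0.4, 0, -1.3, 0, 87],
    [-1.0, 0, -1.3, 0, 87],
    [-1.5, -0.7, -1.3, 0, 87],
    [-1.9, -1.5, -1.3, 0, 87],
    [-1.9, -2.4, -1.3, 0, 87],
    [-1.9, -3.3, -1.3, 0, 87],
    [-1.9, -4.2, -1.3, 0, 87],
  ],
)

```text
clock: 9.83
ee_pos: [508.4, -92.3, 244.0]
tool_rot: [1.0, -0.02, 0.001, 0.001]
wrist_force: [0.8, 0.4, -0.2]
opening: 86.7
finger_force: 0.0
```

Run:
```python
from h import *
p,a=pose();print(p,a)
c=cam('top'); save(c,'t2.png',(150,125,360,260),3.8)
units((531,72,180),(531,72,78),(418.8,72.5,180))
```

```text
[508.39130864 -92.31884184 243.98453555] -0.04067347338373867
-> [531  72 180] units [ 0.43 -3.88  1.61] turn for chest yaw 0.11
-> [531  72  78] units [ 0.43 -3.88  4.16] turn for chest yaw 0.11
-> [418.8  72.5 180. ] units [-2.37 -3.81  1.61] turn for chest yaw 0.11
```

View pics/t2.png

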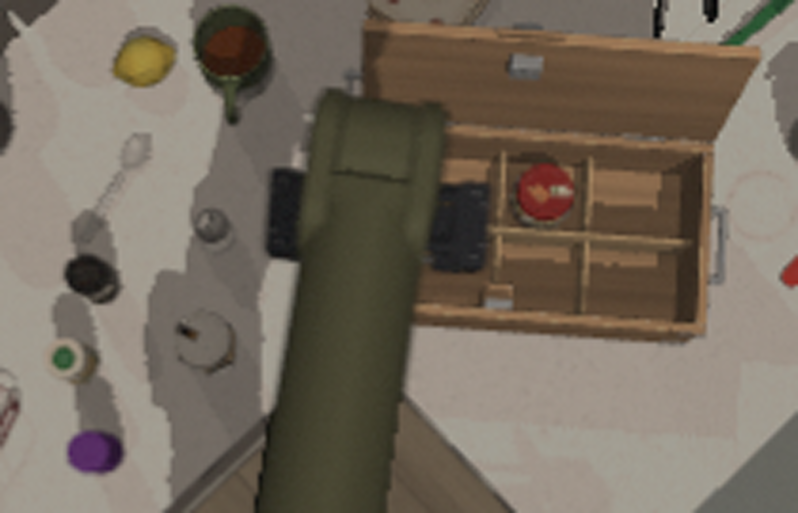

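Pickle stands upright in bay_4 at picture (546,192). Next is the salt shaker.

>>> carry_out(
  plan=[
    [0.1, -0.7, 0, 0, 87],
    [0.2, -1.4, 0.2, 0, 87],
    [0.3, -2.1, 0.5, 0, 87],
    [0.4, -2.8, 0.9, 0, 87],
    [0.43, -3.4, 1.3, 0, 87],
    [0.43, -3.8, 1.6, 0, 87],
    [0.43, -3.9, 1.6, 0, 87],
    [0.43, -3.9, 1.6, 0, 87],
  ],
)

```text
clock: 10.55
ee_pos: [531.8, 62.8, 179.0]
tool_rot: [1.0, -0.018, -0.0, -0.0]
wrist_force: [0.3, -0.0, 0.6]
opening: 87.0
finger_force: 0.0
```

Run:
```python
from h import *
print(pose()); units((532,72,78))
```

```text
(array([531.82213743,  62.75912553, 178.9855163 ]), np.float64(-0.03679563241850265))
-> [532  72  78] units [-0.   -0.23  2.52] turn for chest yaw 0.04
```

>>> carry_out(
  plan=[
    [0, -0.2, 0.3, 0, 87],
    [0, -0.2, 0.9, 0, 87],
    [0, -0.2, 1.5, 0, 87],
    [0, -0.2, 2.1, 0, 87],
    [0, -0.2, 2.5, 0, 87],
    [0, -0.2, 2.5, 0, 87],
    [0, -0.2, 2.5, 0, 30],
    [0, -0.2, 2.5, 0, 30],
  ],
  grip_force=25,
)

```text
clock: 11.22
ee_pos: [533.5, 69.0, 79.9]
tool_rot: [1.0, -0.02, 0.001, 0.0]
wrist_force: [1.2, -0.0, 0.6]
opening: 80.1
finger_force: 0.0
```

>>> carry_out(
  plan=[
    [0, 0, 0, 0, 30],
    [0, 0, 0, 0, 30],
    [0, 0, 0, 0, 30],
    [0, 0, 0, 0, 30],
    [0, 0, 0, 0, 30],
    [0, 0, 0, 0, 30],
    [0, 0, 0, 0, 30],
    [0, 0, 0, 0, 30],
  ],
)

```text
clock: 11.88
ee_pos: [532.4, 69.9, 78.6]
tool_rot: [1.0, -0.02, 0.0, -0.0]
wrist_force: [-0.5, 1.4, 2.6]
opening: 34.4
finger_force: 23.3
```

Run:
```python
from h import *
p,a=pose();print(p,a)
T=W((-41,-19,0))
units(p+[0,0,110],(T[0],T[1],p[2]+110),(T[0],T[1],p[2]+8))
```

```text
[532.36997058  69.88933603  78.64056323] -0.039423408448875076
-> [532.4  69.9 188.6] units [ 0.    0.   -2.75] turn for chest yaw 0.02
-> [ 493.3 -263.3  188.6] units [-0.65  8.36 -2.75] turn for chest yaw 0.02
-> [ 493.3 -263.3   86.6] units [-0.65  8.36 -0.2 ] turn for chest yaw 0.02
```

>>> carry_out(
  plan=[
    [0, 0, -0.3, 0, 30],
    [0, 0, -0.9, 0, 30],
    [0, 0, -1.6, 0, 30],
    [0, 0, -2.4, 0, 30],
    [-0.1, 0.3, -3.2, 0, 30],
    [-0.2, 0.8, -3.9, 0, 30],
    [-0.3, 1.5, -4.0, 0, 30],
    [-0.5, 2.3, -4.0, 0, 30],
  ],
)

```text
clock: 12.55
ee_pos: [510.2, -20.8, 242.3]
tool_rot: [1.0, -0.018, 0.003, 0.0]
wrist_force: [-0.7, -0.8, -1.9]
opening: 32.7
finger_force: 24.8
```

>>> carry_out(
  plan=[
    [-0.1, 0.9, 0, 0, 30],
    [-0.15, 1.8, 0, 0, 30],
    [-0.15, 2.7, 0, 0, 30],
    [-0.15, 3.6, 0, 0, 30],
    [-0.15, 4.5, 0, 0, 30],
    [-0.15, 5.4, 0, 0, 30],
    [-0.15, 6.06, 0, 0, 30],
    [-0.15, 6.06, 0, 0, 30],
  ],
)

```text
clock: 13.22
ee_pos: [490.5, -271.3, 238.6]
tool_rot: [1.0, -0.025, -0.001, 0.002]
wrist_force: [-0.5, -0.5, -1.1]
opening: 32.8
finger_force: 24.8
```

Run:
```python
from h import *
s=arm.get_state();print(pose(),s['opening'],s['wrist_force'])
T=W((-41,-19,0)); units((T[0],T[1],96),(T[0],T[1],86.6))
```

```text
(array([ 490.54067784, -271.29600267,  238.59775238]), np.float64(-0.049466497712204356)) 32.753884174623664 [-0.50348921 -0.45366012 -1.08352595]
-> [ 493.3 -263.3   96. ] units [ 0.06 -0.2   3.56] turn for chest yaw -0.08
-> [ 493.3 -263.3   86.6] units [ 0.06 -0.2   3.8 ] turn for chest yaw -0.08
```

>>> carry_out(
  plan=[
    [0.06, -0.2, 0.5, 0, 30],
    [0.06, -0.2, 1.1, 0, 30],
    [0.06, -0.2, 1.7, 0, 30],
    [0.06, -0.2, 2.3, 0, 30],
    [0.06, -0.2, 2.9, 0, 30],
    [0.06, -0.2, 3.3, 0, 30],
    [0.06, -0.2, 3.5, 0, 30],
    [0.06, -0.2, 3.5, 0, 30],
  ],
)

```text
clock: 13.88
ee_pos: [494.4, -254.8, 97.0]
tool_rot: [1.0, -0.02, -0.002, -0.001]
wrist_force: [-0.4, 0.1, -0.6]
opening: 32.7
finger_force: 24.8
```

>>> carry_out(
  plan=[
    [0, 0, 0.05, 0, 30],
    [0, 0, 0.1, 0, 30],
    [0, 0, 0.15, 0, 30],
    [0, 0, 0.2, 0, 30],
    [0, 0, 0.2, 0, 30],
    [0, 0, 0.2, 0, 30],
    [0, 0, 0.2, 0, 30],
    [0, 0, 0.2, 0, 30],
  ],
)

```text
clock: 14.55
ee_pos: [495.8, -255.7, 90.7]
tool_rot: [1.0, -0.02, 0.0, 0.0]
wrist_force: [0.3, -0.3, -0.7]
opening: 32.9
finger_force: 24.8
```

>>> carry_out(
  plan=[
    [0, 0.1, 0.05, 0, 30],
    [0, 0.1, 0.1, 0, 30],
    [0, 0.1, 0.1, 0, 30],
    [0, 0.1, 0.15, 0, 30],
    [0, 0.1, 0.15, 0, 30],
    [0, 0.1, 0.2, 0, 30],
    [0, 0.1, 0.2, 0, 30],
    [0, 0.1, 0.2, 0, 30],
  ],
)

```text
clock: 15.22
ee_pos: [498.4, -260.7, 87.5]
tool_rot: [1.0, -0.02, 0.003, 0.002]
wrist_force: [-4.6, 2.9, 22.0]
opening: 32.8
finger_force: 26.2
```

Floor contact. Release, lift and go to the honey.

>>> carry_out(
  plan=[
    [0, 0, 0, 0, 62],
    [0, 0, 0, 0, 62],
    [0, 0, 0, 0, 62],
    [0, 0, 0, 0, 62],
    [0, 0, -0.4, 0, 62],
    [0, 0, -1.1, 0, 62],
    [0, 0, -1.9, 0, 62],
    [0, 0, -2.7, 0, 62],
  ],
)

```text
clock: 15.88
ee_pos: [494.7, -259.3, 190.5]
tool_rot: [1.0, -0.02, -0.001, -0.001]
wrist_force: [-0.5, -0.3, -0.5]
opening: 61.8
finger_force: 0.0
```

>>> carry_out(
  plan=[
    [0, 0, -0.6, 0, 87],
    [0, -0.5, -0.9, 0, 87],
    [0, -1.3, -0.9, 0, 87],
    [0, -2.2, -0.9, 0, 87],
    [0, -3.1, -0.9, 0, 87],
    [-0.2, -4.0, -0.9, 0, 87],
    [-0.4, -4.8, -0.9, 0, 87],
    [-0.4, -4.8, -0.9, 0, 87],
  ],
)

```text
clock: 16.55
ee_pos: [486.2, -59.1, 226.3]
tool_rot: [1.0, -0.015, -0.001, -0.001]
wrist_force: [-0.1, 0.4, 0.3]
opening: 86.9
finger_force: 0.0
```

Run:
```python
from h import *
p,a=pose();print(p,a)
c=cam('top'); save(c,'t3.png',(150,125,360,260),3.8)
units((418.8,72.5,180),(418.8,72.5,82))
```

```text
[486.23826008 -59.08433031 226.31202553] -0.029341043334270893
-> [418.8  72.5 180. ] units [-1.81 -3.33  1.16] turn for chest yaw 0.08
-> [418.8  72.5  82. ] units [-1.81 -3.33  3.61] turn for chest yaw 0.08
```

View pics/t3.png

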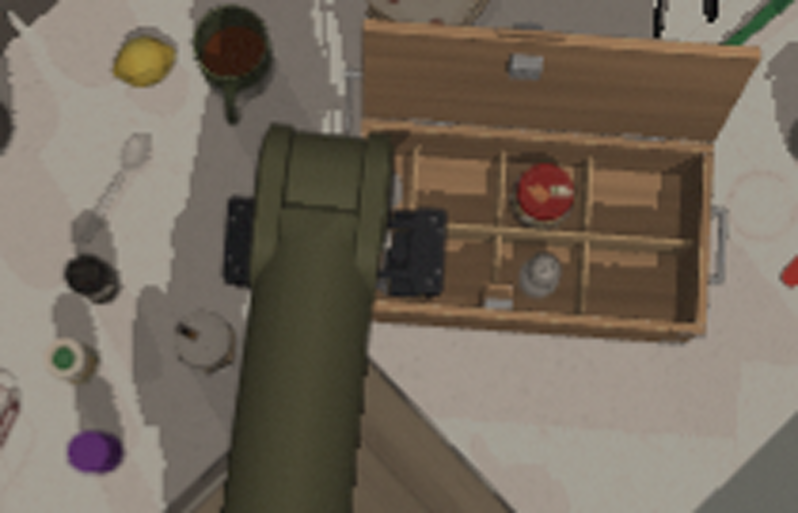

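Shaker upright in bay_1 at picture (543,270). Now the honey.

>>> carry_out(
  plan=[
    [-0.3, -0.7, 0.2, 0, 87],
    [-0.7, -1.4, 0.4, 0, 87],
    [-1.1, -2.1, 0.7, 0, 87],
    [-1.5, -2.8, 1.0, 0, 87],
    [-1.8, -3.3, 1.2, 0, 87],
    [-1.8, -3.3, 1.2, 0, 87],
    [-1.8, -3.3, 1.2, 0, 87],
    [-1.8, -3.3, 1.2, 0, 87],
  ],
)

```text
clock: 17.27
ee_pos: [421.2, 66.2, 178.7]
tool_rot: [1.0, -0.021, 0.0, 0.0]
wrist_force: [0.8, -0.5, -0.2]
opening: 87.2
finger_force: 0.0
```

Run:
```python
from h import *
print(pose()); units((418.8,72.5,82))
```

```text
(array([421.17868019,  66.16561438, 178.67296774]), np.float64(-0.04140586126145151))
-> [418.8  72.5  82. ] units [-0.07 -0.16  2.42] turn for chest yaw -0.0
```

>>> carry_out(
  plan=[
    [-0.05, -0.15, 0.3, 0, 87],
    [-0.05, -0.15, 0.9, 0, 87],
    [-0.05, -0.15, 1.5, 0, 87],
    [-0.05, -0.15, 2.1, 0, 87],
    [-0.05, -0.15, 2.4, 0, 87],
    [-0.05, -0.15, 2.4, 0, 87],
    [-0.05, -0.15, 2.4, 0, 50],
    [-0.05, -0.15, 2.4, 0, 50],
  ],
  grip_force=35,
)

```text
clock: 17.93
ee_pos: [420.1, 73.1, 83.5]
tool_rot: [1.0, -0.021, 0.001, -0.0]
wrist_force: [-1.2, -0.6, 0.3]
opening: 79.8
finger_force: 0.0
```

>>> carry_out(
  plan=[
    [0, 0, 0, 0, 50],
    [0, 0, 0, 0, 50],
    [0, 0, 0, 0, 50],
    [0, 0, 0, 0, 50],
    [0, 0, 0, 0, 50],
    [0, 0, 0, 0, 50],
    [0, 0, 0, 0, 50],
    [0, 0, 0, 0, 50],
  ],
)

```text
clock: 18.6
ee_pos: [419.6, 74.5, 83.3]
tool_rot: [1.0, -0.02, 0.001, -0.0]
wrist_force: [0.2, 2.5, 6.2]
opening: 55.1
finger_force: 35.5
```

Run:
```python
from h import *
p,a=pose();print(p,a)
T=W((-42,-105,0))
units(p+[0,0,160],(T[0],T[1],p[2]+160),(T[0],T[1],p[2]+8))
```

```text
[419.56543317  74.45661486  83.29290571] -0.039160770916543845
-> [419.6  74.5 243.3] units [ 0.  0. -4.] turn for chest yaw 0.02
-> [ 488.7 -349.2  243.3] units [ 2.14 10.52 -4.  ] turn for chest yaw 0.02
-> [ 488.7 -349.2   91.3] units [ 2.14 10.52 -0.2 ] turn for chest yaw 0.02
```

>>> carry_out(
  plan=[
    [0, 0, -0.3, 0, 50],
    [0, 0, -1.0, 0, 50],
    [0, 0, -1.8, 0, 50],
    [0.2, 0, -2.6, 0, 50],
    [0.6, 0, -3.4, 0, 50],
    [1.0, 0.3, -4.0, 0, 50],
    [1.4, 1.0, -4.0, 0, 50],
    [1.8, 1.8, -4.0, 0, 50],
  ],
)

```text
clock: 19.27
ee_pos: [488.5, -0.7, 243.3]
tool_rot: [1.0, -0.018, 0.001, 0.001]
wrist_force: [0.3, 0.0, -5.1]
opening: 55.3
finger_force: 35.3
```

>>> carry_out(
  plan=[
    [0.1, 0.9, 0, 0, 50],
    [0.2, 1.8, 0, 0, 50],
    [0.3, 2.8, 0, 0, 50],
    [0.3, 3.8, 0, 0, 50],
    [0.3, 4.8, 0, 0, 50],
    [0.3, 5.8, 0, 0, 50],
    [0.3, 6.8, 0, 0, 50],
    [0.3, 7.7, 0, 0, 50],
  ],
)

```text
clock: 19.93
ee_pos: [485.1, -312.2, 240.3]
tool_rot: [1.0, -0.021, -0.002, -0.0]
wrist_force: [0.6, 0.2, -4.1]
opening: 55.3
finger_force: 35.3
```

>>> carry_out(
  plan=[
    [0, 0.5, 0, 0, 50],
    [0, 1.0, 0, 0, 50],
    [0, 1.0, 0, 0, 50],
    [0, 1.0, 0, 0, 50],
    [0, 1.0, 0, 0, 50],
    [0, 1.0, 0, 0, 50],
    [0, 1.0, 0, 0, 50],
    [0, 1.0, 0, 0, 50],
  ],
)

```text
clock: 20.6
ee_pos: [486.2, -348.3, 242.6]
tool_rot: [1.0, -0.019, -0.0, 0.0]
wrist_force: [0.1, 0.2, -4.3]
opening: 55.6
finger_force: 35.3
```

Run:
```python
from h import *
s=arm.get_state();print(pose(),s['opening'],s['wrist_force'])
T=W((-42,-105,0)); units((T[0],T[1],91))
```

```text
(array([ 486.24605395, -348.25088552,  242.58425699]), np.float64(-0.037956425131299265)) 55.646313191977086 [ 0.14484679  0.24892631 -4.28689596]
-> [ 488.7 -349.2   91. ] units [0.06 0.02 3.79] turn for chest yaw 0.03
```

>>> carry_out(
  plan=[
    [0.06, 0, 0.5, 0, 50],
    [0.06, 0, 1.2, 0, 50],
    [0.06, 0, 1.9, 0, 50],
    [0.06, 0, 2.6, 0, 50],
    [0.06, 0, 3.1, 0, 50],
    [0.06, 0, 3.5, 0, 50],
    [0.06, 0, 3.65, 0, 50],
    [0.06, 0, 3.65, 0, 50],
  ],
)

```text
clock: 21.27
ee_pos: [487.5, -348.4, 94.9]
tool_rot: [1.0, -0.019, -0.001, -0.001]
wrist_force: [-0.6, -0.1, -4.7]
opening: 55.2
finger_force: 35.3
```

>>> carry_out(
  plan=[
    [0, 0, 0.05, 0, 50],
    [0, 0, 0.1, 0, 50],
    [0, 0, 0.15, 0, 50],
    [0, 0, 0.2, 0, 50],
    [0, 0, 0.2, 0, 50],
    [0, 0, 0.2, 0, 50],
    [0, 0, 0.2, 0, 50],
    [0, 0, 0.2, 0, 50],
  ],
)

```text
clock: 21.93
ee_pos: [489.9, -349.9, 91.3]
tool_rot: [1.0, -0.02, 0.002, 0.001]
wrist_force: [-1.2, 2.2, 6.3]
opening: 55.5
finger_force: 35.8
```

>>> carry_out(
  plan=[
    [0, 0, 0, 0, 70],
    [0, 0, 0, 0, 70],
    [0, 0, 0, 0, 70],
    [0, 0, 0, 0, 70],
    [0, 0, -0.4, 0, 70],
    [0, 0, -1.1, 0, 70],
    [0, 0, -1.9, 0, 70],
    [0, 0, -2.7, 0, 70],
  ],
)

```text
clock: 22.6
ee_pos: [487.9, -349.3, 197.2]
tool_rot: [1.0, -0.02, -0.001, -0.0]
wrist_force: [1.2, -0.5, 0.6]
opening: 70.1
finger_force: 0.0
```

>>> carry_out(
  plan=[
    [0, 0, -0.6, 0, 87],
    [0, -0.7, -0.9, 0, 87],
    [0, -1.6, -0.9, 0, 87],
    [0, -2.6, -0.9, 0, 87],
    [0, -3.6, -0.9, 0, 87],
    [0, -4.6, -0.9, 0, 87],
    [0, -5.6, -0.9, 0, 87],
    [0, -6.6, -0.9, 0, 87],
  ],
)

```text
clock: 23.27
ee_pos: [498.7, -83.9, 232.7]
tool_rot: [1.0, -0.02, 0.0, 0.0]
wrist_force: [1.7, -0.3, 0.1]
opening: 86.9
finger_force: 0.0
```

>>> carry_out(
  plan=[
    [0, -0.9, 0, 0, 87],
    [0, -1.9, 0, 0, 87],
    [0, -2.9, 0, 0, 87],
    [0, -3.9, 0, 0, 87],
    [0, -4.9, 0.2, 0, 87],
    [0, -5.8, 0.4, 0, 87],
    [0, -6.2, 0.6, 0, 87],
    [0, -6.2, 0.6, 0, 87],
  ],
)

```text
clock: 23.93
ee_pos: [507.0, 167.6, 207.4]
tool_rot: [1.0, -0.016, -0.001, -0.001]
wrist_force: [-0.5, 0.1, -0.1]
opening: 87.2
finger_force: 0.0
```

>>> carry_out(
  plan=[
    [0, 0, 0, 0, 87],
    [0, 0, 0, 0, 87],
    [0, 0, 0, 0, 87],
    [0, 0, 0, 0, 87],
    [0, 0, 0, 0, 87],
    [0, 0, 0, 0, 87],
    [0, 0, 0, 0, 87],
    [0, 0, 0, 0, 87],
  ],
)

```text
clock: 24.6
ee_pos: [508.8, 162.0, 208.6]
tool_rot: [1.0, -0.02, 0.0, 0.0]
wrist_force: [0.1, 0.1, 0.1]
opening: 87.1
finger_force: 0.0
```

Run:
```python
from h import *
print(pose()); units((477.5,187,180),(477.5,187,84))
```

```text
(array([508.78672106, 161.97452529, 208.61553364]), np.float64(-0.04005726153520272))
-> [477.5 187.  180. ] units [-0.81 -0.59  0.72] turn for chest yaw 0.01
-> [477.5 187.   84. ] units [-0.81 -0.59  3.12] turn for chest yaw 0.01
```

>>> carry_out(
  plan=[
    [-0.5, -0.3, 0, 0, 87],
    [-0.8, -0.6, 0.1, 0, 87],
    [-0.8, -0.6, 0.3, 0, 87],
    [-0.8, -0.6, 0.9, 0, 87],
    [-0.8, -0.6, 1.6, 0, 87],
    [-0.8, -0.6, 2.3, 0, 87],
    [-0.8, -0.6, 2.9, 0, 87],
    [-0.8, -0.6, 3.1, 0, 87],
  ],
  grip_force=25,
)

```text
clock: 25.27
ee_pos: [475.1, 186.7, 80.6]
tool_rot: [1.0, -0.019, -0.003, 0.001]
wrist_force: [-0.6, -0.5, -0.7]
opening: 87.0
finger_force: 0.0
```

>>> carry_out(
  plan=[
    [0, 0, 0, 0, 87],
    [0, 0, 0, 0, 30],
    [0, 0, 0, 0, 30],
    [0, 0, 0, 0, 30],
    [0, 0, 0, 0, 30],
    [0, 0, 0, 0, 30],
    [0, 0, 0, 0, 30],
    [0, 0, 0, 0, 30],
  ],
)

```text
clock: 25.93
ee_pos: [478.0, 187.7, 84.9]
tool_rot: [1.0, -0.02, 0.0, -0.0]
wrist_force: [0.3, 0.6, 0.8]
opening: 48.3
finger_force: 0.3
```

>>> carry_out(
  plan=[
    [0, 0, 0, 0, 30],
    [0, 0, 0, 0, 30],
    [0, 0, -0.3, 0, 30],
    [0, 0, -1.0, 0, 30],
    [0, 0, -1.8, 0, 30],
    [0, 0, -2.7, 0, 30],
    [0, 0, -3.6, 0, 30],
    [0, 0, -4.3, 0, 30],
  ],
)

```text
clock: 26.6
ee_pos: [477.7, 187.6, 259.9]
tool_rot: [1.0, -0.02, 0.001, 0.0]
wrist_force: [0.7, 0.2, -2.7]
opening: 40.6
finger_force: 24.7
```

Run:
```python
from h import *
p,a=pose();print(p,a)
T=W((41,-105,0))
units((500,0,255),(500,-345,255)); units((T[0],T[1],255),(T[0],T[1],92),start=(500,-345,255))
```

```text
[477.74493047 187.64635906 259.93617579] -0.039293138971162864
-> [500   0 255] units [0.74 4.67 0.12] turn for chest yaw 0.02
-> [ 500 -345  255] units [ 1.08 13.28  0.12] turn for chest yaw 0.02
-> [ 571.7 -352.6  255. ] units [ 1.8   0.12 -0.  ] turn for chest yaw 0.02
-> [ 571.7 -352.6   92. ] units [1.8  0.12 4.08] turn for chest yaw 0.02
```

>>> carry_out(
  plan=[
    [0.1, 0.7, 0, 0, 30],
    [0.2, 1.5, 0, 0, 30],
    [0.3, 2.4, 0, 0, 30],
    [0.4, 3.4, 0, 0, 30],
    [0.5, 4.4, 0, 0, 30],
    [0.6, 5.4, 0, 0, 30],
    [0.7, 6.4, 0, 0, 30],
    [0.8, 7.4, 0, 0, 30],
  ],
)

```text
clock: 27.27
ee_pos: [497.2, -111.5, 257.2]
tool_rot: [1.0, -0.02, -0.0, 0.0]
wrist_force: [0.2, 0.2, -1.1]
opening: 40.4
finger_force: 24.7
```

>>> carry_out(
  plan=[
    [0.1, 0.9, 0, 0, 30],
    [0.2, 1.9, 0, 0, 30],
    [0.3, 2.9, 0, 0, 30],
    [0.3, 3.9, 0, 0, 30],
    [0.3, 4.9, 0, 0, 30],
    [0.3, 5.6, 0, 0, 30],
    [0.3, 5.9, 0, 0, 30],
    [0.3, 5.9, 0, 0, 30],
  ],
)

```text
clock: 27.93
ee_pos: [498.6, -349.9, 256.1]
tool_rot: [1.0, -0.023, -0.001, 0.0]
wrist_force: [0.4, -0.5, -1.6]
opening: 40.5
finger_force: 24.7
```

>>> carry_out(
  plan=[
    [0.4, 0, 0, 0, 30],
    [0.9, 0, 0, 0, 30],
    [1.4, 0.1, 0, 0, 30],
    [1.8, 0.1, 0, 0, 30],
    [1.8, 0.1, 0, 0, 30],
    [1.8, 0.1, 0, 0, 30],
    [1.8, 0.1, 0, 0, 30],
    [1.8, 0.1, 0, 0, 30],
  ],
)

```text
clock: 28.6
ee_pos: [571.5, -352.3, 256.9]
tool_rot: [1.0, -0.02, -0.0, 0.0]
wrist_force: [-0.5, 0.2, -0.4]
opening: 40.6
finger_force: 24.7
```

Run:
```python
from h import *
s=arm.get_state();print(pose(),s['opening'],s['wrist_force'])
T=W((41,-105,0)); units((T[0],T[1],93))
```

```text
(array([ 571.50834336, -352.27346542,  256.94119899]), np.float64(-0.03954995550793831)) 40.595798498514576 [-0.51978022  0.15143768 -0.39023978]
-> [ 571.7 -352.6   93. ] units [0.   0.01 4.1 ] turn for chest yaw 0.01
```

>>> carry_out(
  plan=[
    [0, 0, 0.5, 0, 30],
    [0, 0, 1.2, 0, 30],
    [0, 0, 1.9, 0, 30],
    [0, 0, 2.6, 0, 30],
    [0, 0, 3.3, 0, 30],
    [0, 0, 3.8, 0, 30],
    [0, 0, 4.0, 0, 30],
    [0, 0, 4.0, 0, 30],
  ],
)

```text
clock: 29.27
ee_pos: [570.6, -352.0, 94.8]
tool_rot: [1.0, -0.02, -0.002, -0.001]
wrist_force: [-0.1, 0.0, -0.8]
opening: 40.4
finger_force: 24.8
```

>>> carry_out(
  plan=[
    [0, 0, 0.05, 0, 30],
    [0, 0, 0.1, 0, 30],
    [0, 0, 0.15, 0, 30],
    [0, 0, 0.15, 0, 30],
    [0, 0, 0.15, 0, 30],
    [0, 0, 0.15, 0, 30],
    [0, 0, 0.15, 0, 30],
    [0, 0, 0.15, 0, 30],
  ],
)

```text
clock: 29.93
ee_pos: [573.4, -353.2, 92.2]
tool_rot: [1.0, -0.02, 0.001, 0.001]
wrist_force: [-0.5, 0.8, 6.4]
opening: 40.5
finger_force: 24.9
```

Contact; release and go to the spice jar.

>>> carry_out(
  plan=[
    [0, 0, 0, 0, 56],
    [0, 0, 0, 0, 56],
    [0, 0, 0, 0, 56],
    [0, 0, -0.4, 0, 56],
    [0, 0, -1.1, 0, 56],
    [0, 0, -1.9, 0, 56],
    [0, 0, -2.8, 0, 56],
    [-0.3, 0, -3.6, 0, 60],
  ],
)

```text
clock: 30.6
ee_pos: [561.7, -351.2, 235.6]
tool_rot: [1.0, -0.019, 0.0, -0.001]
wrist_force: [0.2, 0.5, 0.8]
opening: 57.9
finger_force: 0.0
```

>>> carry_out(
  plan=[
    [-0.6, -0.3, 0, 0, 87],
    [-1.1, -1.0, 0, 0, 87],
    [-1.6, -1.8, 0, 0, 87],
    [-1.8, -2.7, 0, 0, 87],
    [-2.0, -3.7, 0, 0, 87],
    [-2.2, -4.7, 0, 0, 87],
    [-2.4, -5.7, 0, 0, 87],
    [-2.5, -6.7, 0, 0, 87],
  ],
)

```text
clock: 31.27
ee_pos: [469.6, -78.9, 234.2]
tool_rot: [1.0, -0.02, -0.0, 0.0]
wrist_force: [0.8, -0.3, -0.4]
opening: 86.4
finger_force: 0.0
```

>>> carry_out(
  plan=[
    [-0.2, -1.0, 0, 0, 87],
    [-0.4, -2.0, 0, 0, 87],
    [-0.6, -3.0, 0, 0, 87],
    [-0.8, -4.0, 0, 0, 87],
    [-1.0, -5.0, 0.3, 0, 87],
    [-1.3, -6.0, 0.6, 0, 87],
    [-1.5, -6.8, 0.9, 0, 87],
    [-1.5, -7.0, 1.1, 0, 87],
  ],
)

```text
clock: 31.93
ee_pos: [418.9, 208.0, 189.8]
tool_rot: [1.0, -0.015, -0.0, -0.001]
wrist_force: [-0.1, -0.7, -0.9]
opening: 87.1
finger_force: 0.0
```

>>> carry_out(
  plan=[
    [0, 0, 0, 0, 87],
    [0, 0, 0, 0, 87],
    [0, 0, 0, 0, 87],
    [0, 0, 0, 0, 87],
    [0, 0, 0, 0, 87],
    [0, 0, 0, 0, 87],
    [0, 0, 0, 0, 87],
    [0, 0, 0, 0, 87],
  ],
)

```text
clock: 32.6
ee_pos: [422.4, 201.3, 190.7]
tool_rot: [1.0, -0.02, 0.0, 0.0]
wrist_force: [0.1, -0.7, 0.7]
opening: 86.9
finger_force: 0.0
```

Run:
```python
from h import *
print(pose()); units((395.7,208,180),(395.7,208,82))
c=cam('top'); f=c['frame'].astype(int); g=(f[...,1]-f[...,0]>15)&(f[...,1]-f[...,2]>8); g[:205]=0;g[235:]=0;g[:,:155]=0;g[:,180:]=0
v,u=np.nonzero(g); print('green',len(u),u.mean(),v.mean(),onz(c,[(u.mean(),v.mean())],96))
save(c,'t4.png',(150,125,360,260),3.8)
```

```text
(array([422.42262539, 201.33702724, 190.67766401]), np.float64(-0.040428375761602624))
-> [395.7 208.  180. ] units [-0.67 -0.14  0.27] turn for chest yaw 0.01
-> [395.7 208.   82. ] units [-0.67 -0.14  2.72] turn for chest yaw 0.01
green 14 165.78571428571428 219.78571428571428 [[393.39411531 213.8672176   96.        ]]
```

View pics/t4.png

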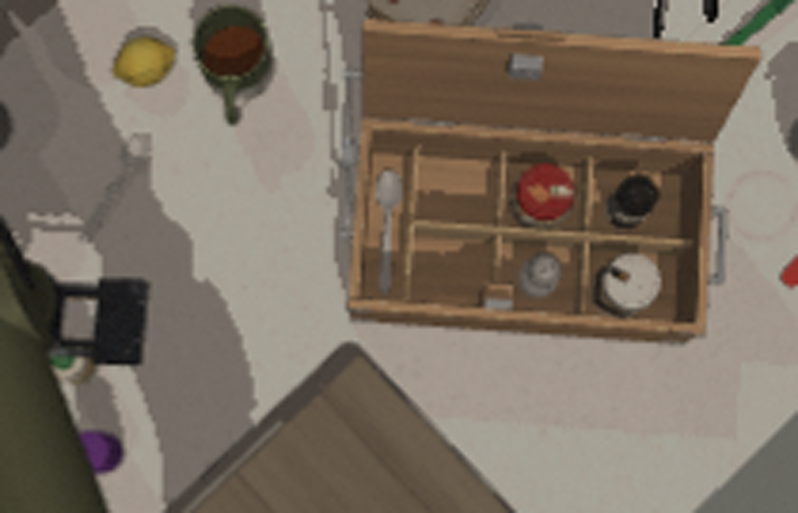

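Four jars stand in their bays. Now the spice jar.

>>> carry_out(
  plan=[
    [-0.4, -0.1, 0, 0, 87],
    [-0.7, -0.17, 0.1, 0, 87],
    [-0.7, -0.17, 0.3, 0, 87],
    [-0.7, -0.17, 0.8, 0, 87],
    [-0.7, -0.17, 1.4, 0, 87],
    [-0.7, -0.17, 2.1, 0, 87],
    [-0.7, -0.17, 2.6, 0, 87],
    [-0.7, -0.17, 2.7, 0, 87],
  ],
)

```text
clock: 33.32
ee_pos: [391.9, 208.3, 78.8]
tool_rot: [1.0, -0.02, -0.003, 0.001]
wrist_force: [-0.2, -1.4, 0.6]
opening: 86.7
finger_force: 0.0
```

>>> carry_out(
  plan=[
    [0, 0, 0, 0, 87],
    [0, 0, 0, 0, 30],
    [0, 0, 0, 0, 30],
    [0, 0, 0, 0, 30],
    [0, 0, 0, 0, 30],
    [0, 0, 0, 0, 30],
    [0, 0, 0, 0, 30],
    [0, 0, 0, 0, 30],
  ],
)

```text
clock: 33.98
ee_pos: [394.6, 209.5, 82.7]
tool_rot: [1.0, -0.02, 0.0, 0.0]
wrist_force: [0.4, 0.5, 1.0]
opening: 48.0
finger_force: 0.0
```

>>> carry_out(
  plan=[
    [0, 0, 0, 0, 30],
    [0, 0, 0, 0, 30],
    [0, 0, -0.3, 0, 30],
    [0, 0, -1.0, 0, 30],
    [0, 0, -1.8, 0, 30],
    [0.2, 0, -2.7, 0, 30],
    [0.6, 0, -3.5, 0, 30],
    [1.2, 0, -3.9, 0, 30],
  ],
)

```text
clock: 34.65
ee_pos: [443.2, 208.7, 242.7]
tool_rot: [1.0, -0.019, 0.003, 0.0]
wrist_force: [1.5, 1.5, -0.2]
opening: 40.0
finger_force: 24.9
```

Run:
```python
from h import *
p,a=pose();print(p,a)
T=W((-42,73,0))
units((T[0],T[1],240),(T[0],T[1],90))
```

```text
[443.19062519 208.72029616 242.69874004] -0.038327093014544726
-> [ 496.  -171.3  240. ] units [1.68 9.44 0.07] turn for chest yaw 0.03
-> [ 496.  -171.3   90. ] units [1.68 9.44 3.82] turn for chest yaw 0.03
```

>>> carry_out(
  plan=[
    [0.2, 0.7, 0, 0, 30],
    [0.4, 1.5, 0, 0, 30],
    [0.6, 2.4, 0, 0, 30],
    [0.8, 3.4, 0, 0, 30],
    [1.0, 4.4, 0, 0, 30],
    [1.2, 5.4, 0, 0, 30],
    [1.4, 6.4, 0, 0, 30],
    [1.5, 7.3, 0, 0, 30],
  ],
)

```text
clock: 35.32
ee_pos: [490.8, -89.3, 238.2]
tool_rot: [1.0, -0.02, -0.0, 0.0]
wrist_force: [1.0, 1.0, -0.5]
opening: 39.5
finger_force: 24.9
```

>>> carry_out(
  plan=[
    [0.1, 0.8, 0, 0, 30],
    [0.2, 1.5, 0, 0, 30],
    [0.2, 2.1, 0, 0, 30],
    [0.2, 2.1, 0, 0, 30],
    [0.2, 2.1, 0, 0, 30],
    [0.2, 2.1, 0, 0, 30],
    [0.2, 2.1, 0, 0, 30],
    [0.2, 2.1, 0, 0, 30],
  ],
)

```text
clock: 35.98
ee_pos: [495.7, -169.3, 238.6]
tool_rot: [1.0, -0.019, 0.0, 0.0]
wrist_force: [-0.2, -0.5, -1.0]
opening: 39.5
finger_force: 24.9
```

Run:
```python
from h import *
s=arm.get_state();print(pose(),s['opening'],s['wrist_force'])
T=W((-42,73,0)); units((T[0],T[1],91))
```

```text
(array([ 495.69828046, -169.26743943,  238.59093541]), np.float64(-0.03725831099619521)) 39.45455974046837 [-0.15211256 -0.48649115 -0.99832778]
-> [ 496.  -171.3   91. ] units [0.01 0.05 3.69] turn for chest yaw 0.04
```

>>> carry_out(
  plan=[
    [0, 0.05, 0.5, 0, 30],
    [0, 0.05, 1.2, 0, 30],
    [0, 0.05, 1.9, 0, 30],
    [0, 0.05, 2.6, 0, 30],
    [0, 0.05, 3.1, 0, 30],
    [0, 0.05, 3.4, 0, 30],
    [0, 0.05, 3.6, 0, 30],
    [0, 0.05, 3.6, 0, 30],
  ],
)

```text
clock: 36.65
ee_pos: [495.4, -171.9, 93.6]
tool_rot: [1.0, -0.019, -0.0, -0.0]
wrist_force: [0.1, -0.0, -1.1]
opening: 39.7
finger_force: 25.2
```

>>> carry_out(
  plan=[
    [0, 0, 0.05, 0, 30],
    [0, 0, 0.1, 0, 30],
    [0, 0, 0.15, 0, 30],
    [0, 0, 0.15, 0, 30],
    [0, 0, 0.15, 0, 30],
    [0, 0, 0.15, 0, 30],
    [0, 0, 0.15, 0, 30],
    [0, 0, 0.15, 0, 30],
  ],
)

```text
clock: 37.32
ee_pos: [496.7, -173.0, 90.3]
tool_rot: [1.0, -0.02, 0.001, 0.001]
wrist_force: [0.2, 1.0, 5.2]
opening: 39.6
finger_force: 25.0
```

Contact; release, lift, and compute the knee approach.

>>> carry_out(
  plan=[
    [0, 0, 0, 0, 56],
    [0, 0, 0, 0, 56],
    [0, 0, 0, 0, 56],
    [0, 0, -0.4, 0, 56],
    [0, 0, -1.1, 0, 56],
    [0, 0, -1.9, 0, 56],
    [0, 0, -2.8, 0, 56],
    [0, 0, -3.7, 0, 56],
  ],
)

```text
clock: 37.98
ee_pos: [494.8, -172.6, 237.6]
tool_rot: [1.0, -0.02, -0.001, -0.0]
wrist_force: [0.7, -0.8, 0.2]
opening: 55.9
finger_force: 0.0
```

>>> carry_out(
  plan=[
    [0, 0, -0.3, 0, 56],
    [0, 0, -0.6, 0, 56],
    [0, 0, -0.6, 0, 56],
    [0, 0, -0.6, 0, 56],
    [0, 0, -0.6, 0, 56],
    [0, 0, -0.6, 0, 56],
    [0, 0, -0.6, 0, 56],
    [0, 0, -0.6, 0, 56],
  ],
)

```text
clock: 38.65
ee_pos: [495.0, -172.6, 259.5]
tool_rot: [1.0, -0.02, -0.001, -0.0]
wrist_force: [0.1, -0.6, 0.6]
opening: 55.9
finger_force: 0.0
```

```bash
cat >> h.py <<'E'
def stay(phi): # lid angle -> knee in chest xz
    P=np.array([-20,108.]); a=np.radians(10)-phi; Q=np.array([95+99.5*np.sin(a),128+99.5*np.cos(a)])
    d=np.linalg.norm(Q-P); h=np.arccos(min(1,d/178)); th=np.arctan2(*(Q-P)[::-1])+h
    return P+89*np.array([np.cos(th),np.sin(th)]),.175+2*h
E
python3 - <<'E'
from h import *
p,a=pose();print(p,a)
K=W((51,184,161)); print('knee',K)
units((K[0],K[1],280),(K[0],K[1],169))
t=c=cam('top'); s=cam('side')
print('knee proj top',proj(t,[K]),'side',proj(s,[K]))
save(s,'s3.png',(200,150,330,240),6)
for ph in (.02,.05,.1,.2,.3,.4,.5): print(ph,stay(ph))
E
```

```text
[ 495.02840521 -172.56769529  259.49524182] -0.03959331954824778
knee [593.4990271  -64.24504456 161.        ]
-> [593.5 -64.2 280. ] units [ 2.35 -2.8  -0.51] turn for chest yaw 0.01
-> [593.5 -64.2 169. ] units [ 2.35 -2.8   2.26] turn for chest yaw 0.01
knee proj top [[241.51749326 166.14966357]] side [[228.57843371 198.44512809]]
0.02 (array([ 36.24136776, 176.97759457]), np.float64(0.47418529734843284))
0.05 (array([ 31.07375133, 180.88670609]), np.float64(0.5934728048836384))
0.1 (array([ 23.81145378, 185.46971355]), np.float64(0.7427839035653423))
0.2 (array([ 11.1082611 , 191.38630638]), np.float64(0.9712992719280371))
0.3 (array([ -0.54969605, 194.84863658]), np.float64(1.1592634579723868))
0.4 (array([-11.59857025, 196.6025732 ]), np.float64(1.3267248379642052))
0.5 (array([-22.14285858, 196.97419939]), np.float64(1.4816053781970209))
```

View pics/s3.png

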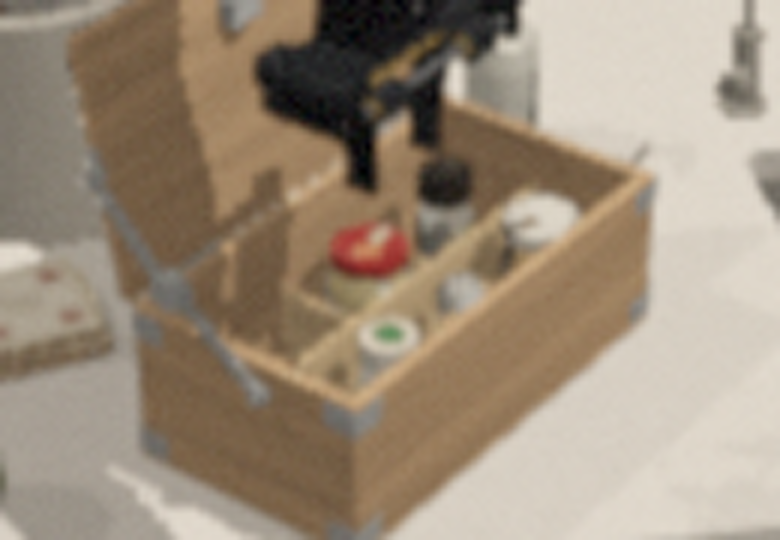

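All five are upright and the knee lies exactly where predicted, at crop (172,290). Approach it.

>>> carry_out(
  plan=[
    [0.3, -0.4, -0.3, 0, 50],
    [0.7, -0.9, -0.5, 0, 50],
    [1.2, -1.5, -0.5, 0, 50],
    [1.7, -2.1, -0.5, 0, 50],
    [2.2, -2.7, -0.5, 0, 50],
    [2.3, -2.8, -0.5, 0, 50],
    [2.3, -2.8, -0.5, 0, 50],
    [2.3, -2.8, -0.5, 0, 50],
  ],
)

```text
clock: 39.42
ee_pos: [591.5, -64.9, 280.1]
tool_rot: [1.0, -0.02, -0.001, 0.0]
wrist_force: [0.3, -1.3, 0.3]
opening: 49.8
finger_force: 0.0
```

>>> carry_out(
  plan=[
    [0, 0, 0.4, 0, 50],
    [0, 0, 0.9, 0, 50],
    [0, 0, 1.4, 0, 50],
    [0, 0, 1.8, 0, 50],
    [0, 0, 2.0, 0, 50],
    [0, 0, 2.0, 0, 50],
    [0, 0, 2.0, 0, 50],
    [0, 0, 2.0, 0, 50],
  ],
)

```text
clock: 40.08
ee_pos: [592.3, -65.2, 201.9]
tool_rot: [1.0, -0.02, 0.001, 0.0]
wrist_force: [0.4, 0.4, 0.2]
opening: 50.2
finger_force: 0.0
```

Run:
```python
from h import *
p,a=pose();print(p,a); K=W((49,184,161)); units((K[0],K[1],169))
```

```text
[592.34402316 -65.17472594 201.91422281] -0.04063181950617463
-> [591.5 -64.2 169. ] units [-0.02 -0.02  0.82] turn for chest yaw 0.0
```

>>> carry_out(
  plan=[
    [0, 0, 0.3, 0, 50],
    [0, 0, 0.55, 0, 50],
    [0, 0, 0.8, 0, 50],
    [0, 0, 0.8, 0, 50],
    [0, 0, 0.8, 0, 0],
    [0, 0, 0.8, 0, 0],
    [0, 0, 0.8, 0, 0],
    [0, 0, 0.8, 0, 0],
  ],
  grip_force=15,
)

```text
clock: 40.75
ee_pos: [592.2, -64.4, 169.0]
tool_rot: [1.0, -0.02, 0.0, 0.0]
wrist_force: [-0.1, 0.0, -0.3]
opening: 30.6
finger_force: 0.0
```

>>> carry_out(
  plan=[
    [0, 0, 0, 0, 0],
    [0, 0, 0, 0, 0],
    [0, 0, 0, 0, 0],
    [0, 0, 0, 0, 0],
    [0, 0, 0, 0, 0],
    [0, 0, 0, 0, 0],
    [0, 0, 0, 0, 0],
    [0, 0, 0, 0, 0],
  ],
)

```text
clock: 41.42
ee_pos: [592.0, -63.6, 168.7]
tool_rot: [1.0, -0.019, 0.0, -0.0]
wrist_force: [1.1, 4.1, 0.1]
opening: 13.7
finger_force: 15.0
```

Run:
```python
from h import *
p,a=pose();s=arm.get_state();print(p,a,s['opening'],s['finger_force'],s['wrist_force'])
K=W((51,184,161))
for k in [(41,172.8)]+[tuple(stay(f)[0]) for f in(.02,.05,.1,.15,.2,.25,.3)]:
    d=W((k[0],184,k[1]))-K; units(p+d)
```

```text
[592.02630769 -63.57041504 168.73046016] -0.038980062191808 13.700094157310552 15.000170840648934 [1.13472805 4.0691949  0.12127844]
-> [582.  -63.2 180.5] units [-0.25 -0.   -0.3 ] turn for chest yaw 0.02
-> [577.3 -63.  184.7] units [-0.37 -0.   -0.4 ] turn for chest yaw 0.02
-> [572.1 -62.8 188.6] units [-0.5 -0.  -0.5] turn for chest yaw 0.02
-> [564.9 -62.5 193.2] units [-0.68 -0.   -0.61] turn for chest yaw 0.02
-> [558.3 -62.2 196.6] units [-0.84 -0.   -0.7 ] turn for chest yaw 0.02
-> [552.2 -61.9 199.1] units [-1.   -0.   -0.76] turn for chest yaw 0.02
-> [546.3 -61.7 201.1] units [-1.15 -0.   -0.81] turn for chest yaw 0.02
-> [540.5 -61.5 202.6] units [-1.29 -0.   -0.85] turn for chest yaw 0.02
```

Knee pinched (13.7 mm). Lift it along its circle.

>>> carry_out(
  plan=[
    [-0.06, 0, -0.08, 0, 0],
    [-0.12, 0, -0.16, 0, 0],
    [-0.19, 0, -0.23, 0, 0],
    [-0.25, 0, -0.3, 0, 0],
    [-0.31, 0, -0.35, 0, 0],
    [-0.37, 0, -0.4, 0, 0],
    [-0.44, 0, -0.45, 0, 0],
    [-0.5, 0, -0.5, 0, 0],
  ],
  grip_force=30,
)

```text
clock: 42.08
ee_pos: [572.3, -62.8, 188.0]
tool_rot: [1.0, -0.019, 0.001, -0.001]
wrist_force: [5.9, 4.4, -5.1]
opening: 13.9
finger_force: 30.0
```

>>> carry_out(
  plan=[
    [-0.09, 0, -0.06, 0, 0],
    [-0.18, 0, -0.11, 0, 0],
    [-0.26, 0, -0.16, 0, 0],
    [-0.34, 0, -0.2, 0, 0],
    [-0.42, 0, -0.23, 0, 0],
    [-0.5, 0, -0.26, 0, 0],
    [-0.58, 0, -0.28, 0, 0],
    [-0.65, 0, -0.31, 0, 0],
  ],
)

```text
clock: 42.75
ee_pos: [547.4, -61.8, 201.1]
tool_rot: [1.0, -0.019, 0.002, -0.001]
wrist_force: [7.4, 4.4, -5.2]
opening: 14.0
finger_force: 30.0
```

Run:
```python
from h import *
p,a=pose();s=arm.get_state();print(p,a,s['opening'],s['finger_force'],s['wrist_force'])
c=cam('side'); save(c,'s4.png',(190,110,330,250),4.2)
t=cam('top')
print('crock', onz(t,[(303,98)],150), onz(t,[(303,110)],0))
```

```text
[547.36976499 -61.76250222 201.09856267] -0.03885380495332806 13.994961430171305 29.999234257265925 [ 7.37173723  4.43408454 -5.15365922]
crock [[ 864.79944947 -287.88904094  150.        ]] [[ 869.99906881 -306.955057      0.        ]]
```

View pics/s4.png

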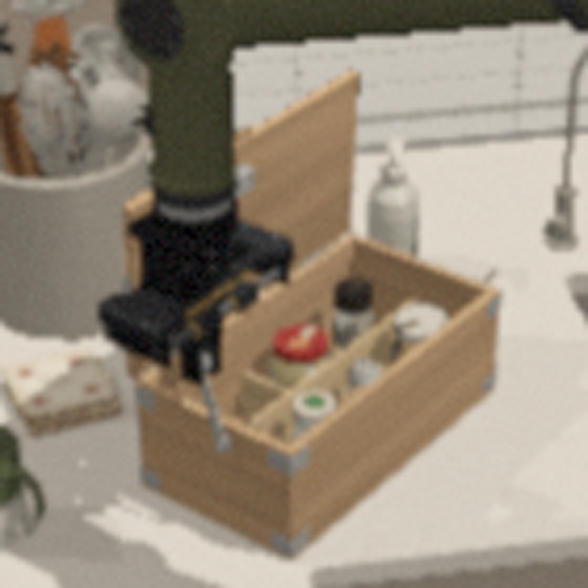

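The lid follows, with the stay unlocked. I'll pull a little further, release, and rise.

>>> carry_out(
  plan=[
    [-0.08, 0, -0.02, 0, 0],
    [-0.16, 0, -0.04, 0, 0],
    [-0.24, 0, -0.05, 0, 0],
    [-0.32, 0, -0.07, 0, 0],
    [-0.4, 0, -0.08, 0, 0],
    [-0.45, 0, -0.09, 0, 0],
    [-0.45, 0, -0.09, 0, 0],
    [-0.45, 0, -0.09, 0, 0],
  ],
)

```text
clock: 43.52
ee_pos: [529.4, -61.0, 205.3]
tool_rot: [1.0, -0.019, 0.002, -0.0]
wrist_force: [4.8, 4.3, 0.3]
opening: 14.2
finger_force: 30.0
```

>>> carry_out(
  plan=[
    [0, 0, 0, 0, 40],
    [0, 0, 0, 0, 40],
    [0, 0, 0, 0, 40],
    [0, 0, 0, 0, 40],
    [-0.05, 0, -0.3, 0, 40],
    [-0.2, 0, -0.9, 0, 40],
    [-0.5, 0, -1.7, 0, 40],
    [-1.0, 0, -2.5, 0, 40],
  ],
)

```text
clock: 44.18
ee_pos: [487.5, -60.4, 305.7]
tool_rot: [1.0, -0.02, -0.0, -0.001]
wrist_force: [0.2, -0.8, -0.0]
opening: 39.8
finger_force: 0.0
```

Run:
```python
from h import *
p,a=pose();s=arm.get_state();print(p,a,s['opening'],s['wrist_force'])
A=W((-60,-40,0)); B=W((115,-40,0))
units((A[0],A[1],385),(B[0],B[1],385),(B[0],B[1],313))
t=cam('side'); save(t,'s5.png',(190,80,330,250),3.5)
```

```text
[487.5437333  -60.39485904 305.72280695] -0.03926251651172116 39.805471708738985 [ 0.15250947 -0.76843776 -0.03083071]
-> [ 473.4 -283.5  385. ] units [-0.13  5.59 -1.98] turn for chest yaw 0.02
-> [ 648.3 -290.7  385. ] units [ 4.24  5.59 -1.98] turn for chest yaw 0.02
-> [ 648.3 -290.7  313. ] units [ 4.24  5.59 -0.18] turn for chest yaw 0.02
```

View pics/s5.png

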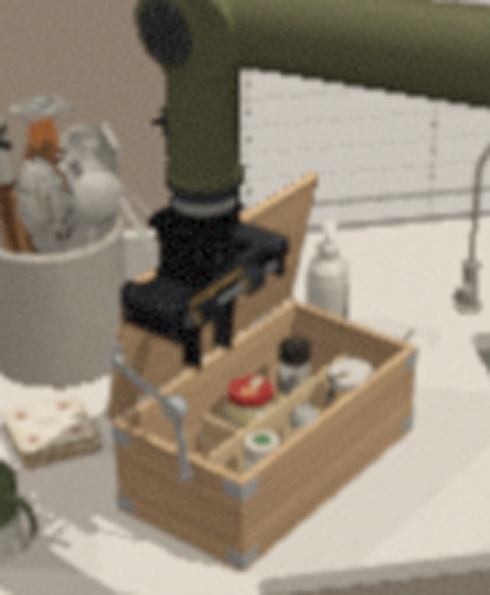

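The stay stands unlocked with the lid leaning forward. Cross over behind it with fingers closed.

>>> carry_out(
  plan=[
    [-0.2, 0, -0.7, 0, 0],
    [-0.4, 0.2, -1.4, 0, 0],
    [-0.4, 0.9, -2.0, 0, 0],
    [-0.4, 1.8, -2.0, 0, 0],
    [-0.3, 2.7, -2.0, 0, 0],
    [-0.2, 3.6, -2.0, 0, 0],
    [-0.1, 4.5, -2.0, 0, 0],
    [-0.1, 5.4, -2.0, 0, 0],
  ],
)

```text
clock: 44.9
ee_pos: [475.2, -277.7, 385.3]
tool_rot: [1.0, -0.02, 0.0, 0.0]
wrist_force: [0.9, 0.1, 0.5]
opening: 1.7
finger_force: 0.0
```

>>> carry_out(
  plan=[
    [0.3, 0.2, 0, 0, 0],
    [0.8, 0.2, 0, 0, 0],
    [1.4, 0.2, 0, 0, 0],
    [2.1, 0.2, 0, 0, 0],
    [2.9, 0.2, 0, 0, 0],
    [3.7, 0.2, 0, 0, 0],
    [4.3, 0.2, 0, 0, 0],
    [4.4, 0.2, 0, 0, 0],
  ],
)

```text
clock: 45.57
ee_pos: [653.8, -289.9, 382.2]
tool_rot: [1.0, -0.019, -0.0, -0.001]
wrist_force: [0.3, 0.7, -0.6]
opening: 0.4
finger_force: 0.0
```

Run:
```python
from h import *
p,a=pose();s=arm.get_state();print(p,a,s['opening'],s['wrist_force'])
B=W((115,-40,0)); units((B[0],B[1],313))
start=(B[0],B[1],313)
for psi in np.radians([14,20,26,32,38,44,50,56,62,68,74,80,85,88,90]):
    r=170; x=95-r*np.sin(psi)+12*np.cos(psi)+9; z=128+r*np.cos(psi)+12*np.sin(psi)+22
    w=W((x,-40,z)); print(round(np.degrees(psi)),end=' '); units(w,start=start,ang=YAW)
```

```text
[ 653.84441841 -289.87414839  382.22335895] -0.03712636677753059 0.4465842866256051 [ 0.3010856   0.74487453 -0.64659356]
-> [ 648.3 -290.7  313. ] units [-0.14  0.03  1.73] turn for chest yaw 0.04
14 -> [ 607.8 -289.   317.9] units [-1.01 -0.   -0.12] turn for chest yaw 0.0
20 -> [ 590.4 -288.3  313.9] units [-1.45 -0.   -0.02] turn for chest yaw 0.0
26 -> [ 573.6 -287.6  308.1] units [-1.87 -0.    0.12] turn for chest yaw 0.0
32 -> [ 557.4 -287.   300.5] units [-2.27 -0.    0.31] turn for chest yaw 0.0
38 -> [ 542.1 -286.3  291.3] units [-2.66 -0.    0.54] turn for chest yaw 0.0
44 -> [ 527.9 -285.7  280.6] units [-3.01 -0.    0.81] turn for chest yaw 0.0
50 -> [ 514.9 -285.2  268.5] units [-3.34  0.    1.11] turn for chest yaw 0.0
56 -> [ 503.2 -284.7  255. ] units [-3.63 -0.    1.45] turn for chest yaw 0.0
62 -> [ 492.9 -284.3  240.4] units [-3.89 -0.    1.81] turn for chest yaw 0.0
68 -> [ 484.3 -284.   224.8] units [-4.1 -0.   2.2] turn for chest yaw 0.0
74 -> [ 477.3 -283.7  208.4] units [-4.28 -0.    2.62] turn for chest yaw 0.0
80 -> [ 472.1 -283.5  191.3] units [-4.41 -0.    3.04] turn for chest yaw 0.0
85 -> [ 469.1 -283.3  176.8] units [-4.48 -0.    3.41] turn for chest yaw 0.0
88 -> [ 467.9 -283.3  167.9] units [-4.51  0.    3.63] turn for chest yaw 0.0
90 -> [ 467.4 -283.3  162. ] units [-4.53 -0.    3.78] turn for chest yaw 0.0
```

>>> carry_out(
  plan=[
    [-0.1, 0, 0.5, 0, 0],
    [-0.1, 0, 1.1, 0, 0],
    [-0.1, 0, 1.6, 0, 0],
    [-0.1, 0, 1.73, 0, 0],
    [-0.1, 0, 1.73, 0, 0],
    [-0.1, 0, 1.73, 0, 0],
    [-0.1, 0, 1.73, 0, 0],
    [-0.1, 0, 1.73, 0, 0],
  ],
)

```text
clock: 46.23
ee_pos: [647.4, -291.0, 317.5]
tool_rot: [1.0, -0.02, 0.001, 0.001]
wrist_force: [0.2, 0.3, 0.7]
opening: 0.9
finger_force: 0.0
```

>>> carry_out(
  plan=[
    [-0.4, 0, -0.03, 0, 0],
    [-0.8, 0, -0.07, 0, 0],
    [-1.0, 0, -0.1, 0, 0],
    [-1.2, 0, -0.07, 0, 0],
    [-1.4, 0, -0.03, 0, 0],
    [-1.6, 0, 0.03, 0, 0],
    [-1.75, 0, 0.08, 0, 0],
    [-1.87, 0, 0.12, 0, 0],
  ],
)

```text
clock: 46.9
ee_pos: [571.5, -287.7, 310.2]
tool_rot: [1.0, -0.02, -0.0, -0.0]
wrist_force: [3.3, -0.8, -0.3]
opening: 0.2
finger_force: 1.4
```

Run:
```python
from h import *
p,a=pose();s=arm.get_state();print(p,a,s['wrist_force'])
for psi in np.radians([26,29,32,35,38,41,44,47,50,53,56,59,62,65,68,71,74]):
    r=170; x=95-r*np.sin(psi)+12*np.cos(psi)+9; z=128+r*np.cos(psi)+12*np.sin(psi)+22
    w=W((x,-40,z)); print(round(np.degrees(psi)),end=' '); units(w)
```

```text
[ 571.50785275 -287.66285127  310.23473545] -0.03962971913887544 [ 3.30270159 -0.76163151 -0.34690556]
26 -> [ 573.6 -287.6  308.1] units [ 0.05 -0.    0.05] turn for chest yaw 0.01
29 -> [ 565.4 -287.3  304.5] units [-0.15 -0.    0.14] turn for chest yaw 0.01
32 -> [ 557.4 -287.   300.5] units [-0.35 -0.    0.24] turn for chest yaw 0.01
35 -> [ 549.7 -286.6  296.1] units [-0.55 -0.    0.35] turn for chest yaw 0.01
38 -> [ 542.1 -286.3  291.3] units [-0.73 -0.    0.47] turn for chest yaw 0.01
41 -> [ 534.9 -286.   286.2] units [-0.92 -0.    0.6 ] turn for chest yaw 0.01
44 -> [ 527.9 -285.7  280.6] units [-1.09 -0.    0.74] turn for chest yaw 0.01
47 -> [ 521.2 -285.5  274.7] units [-1.26 -0.01  0.89] turn for chest yaw 0.01
50 -> [ 514.9 -285.2  268.5] units [-1.42 -0.01  1.04] turn for chest yaw 0.01
53 -> [ 508.8 -285.   261.9] units [-1.57 -0.01  1.21] turn for chest yaw 0.01
56 -> [ 503.2 -284.7  255. ] units [-1.71 -0.01  1.38] turn for chest yaw 0.01
59 -> [ 497.9 -284.5  247.8] units [-1.84 -0.01  1.56] turn for chest yaw 0.01
62 -> [ 492.9 -284.3  240.4] units [-1.97 -0.01  1.75] turn for chest yaw 0.01
65 -> [ 488.4 -284.1  232.7] units [-2.08 -0.01  1.94] turn for chest yaw 0.01
68 -> [ 484.3 -284.   224.8] units [-2.18 -0.01  2.14] turn for chest yaw 0.01
71 -> [ 480.6 -283.8  216.7] units [-2.28 -0.01  2.34] turn for chest yaw 0.01
74 -> [ 477.3 -283.7  208.4] units [-2.36 -0.01  2.55] turn for chest yaw 0.01
```

Contact with the expected 3 N. Continue along the arc.

>>> carry_out(
  plan=[
    [-0.15, 0, 0.14, 0, 0],
    [-0.35, 0, 0.24, 0, 0],
    [-0.55, 0, 0.35, 0, 0],
    [-0.73, 0, 0.47, 0, 0],
    [-0.92, 0, 0.6, 0, 0],
    [-1.09, 0, 0.74, 0, 0],
    [-1.26, 0, 0.89, 0, 0],
    [-1.42, 0, 1.04, 0, 0],
  ],
)

```text
clock: 47.57
ee_pos: [514.5, -285.6, 268.2]
tool_rot: [1.0, -0.02, -0.0, -0.0]
wrist_force: [2.5, -0.1, 0.8]
opening: 0.3
finger_force: 0.8
```

>>> carry_out(
  plan=[
    [-0.15, 0, 0.17, 0, 0],
    [-0.29, 0, 0.34, 0, 0],
    [-0.42, 0, 0.52, 0, 0],
    [-0.55, 0, 0.71, 0, 0],
    [-0.66, 0, 0.9, 0, 0],
    [-0.76, 0, 1.1, 0, 0],
    [-0.86, 0, 1.3, 0, 0],
    [-0.94, 0, 1.51, 0, 0],
  ],
)

```text
clock: 48.23
ee_pos: [477.2, -284.2, 207.7]
tool_rot: [1.0, -0.02, -0.0, 0.0]
wrist_force: [0.5, 0.9, 1.2]
opening: 0.6
finger_force: 0.5
```

Run:
```python
from h import *
p,a=pose();s=arm.get_state();print(p,a,s['wrist_force'])
for psi in np.radians([74,77,80,83,86,88,90]):
    r=170; x=95-r*np.sin(psi)+12*np.cos(psi)+9; z=128+r*np.cos(psi)+12*np.sin(psi)+22
    w=W((x,-40,z)); print(round(np.degrees(psi)),end=' '); units(w)
```

```text
[ 477.16205659 -284.1567358   207.71041042] -0.03980478428279352 [0.49387267 0.94560652 1.20001109]
74 -> [ 477.3 -283.7  208.4] units [ 0.   -0.01 -0.02] turn for chest yaw 0.01
77 -> [ 474.5 -283.6  199.9] units [-0.07 -0.01  0.19] turn for chest yaw 0.01
80 -> [ 472.1 -283.5  191.3] units [-0.13 -0.01  0.41] turn for chest yaw 0.01
83 -> [ 470.1 -283.4  182.6] units [-0.18 -0.01  0.63] turn for chest yaw 0.01
86 -> [ 468.7 -283.3  173.8] units [-0.21 -0.01  0.85] turn for chest yaw 0.01
88 -> [ 467.9 -283.3  167.9] units [-0.23 -0.01  0.99] turn for chest yaw 0.01
90 -> [ 467.4 -283.3  162. ] units [-0.24 -0.01  1.14] turn for chest yaw 0.01
```

>>> carry_out(
  plan=[
    [-0.07, 0, 0.19, 0, 0],
    [-0.13, 0, 0.41, 0, 0],
    [-0.18, 0, 0.63, 0, 0],
    [-0.21, 0, 0.85, 0, 0],
    [-0.23, 0, 0.99, 0, 0],
    [-0.24, 0, 1.1, 0, 0],
    [-0.24, 0, 1.17, 0, 0],
    [-0.24, 0, 1.2, 0, 0],
  ],
)

```text
clock: 48.9
ee_pos: [467.6, -283.7, 162.3]
tool_rot: [1.0, -0.02, -0.001, 0.0]
wrist_force: [-8.0, 4.1, 18.6]
opening: 0.6
finger_force: 9.6
```

>>> carry_out(
  plan=[
    [0, 0, 0.03, 0, 0],
    [0, 0, 0.06, 0, 0],
    [0, 0, 0.1, 0, 0],
    [0, 0, 0.1, 0, 0],
    [0, 0, 0.1, 0, 0],
    [0, 0, 0.1, 0, 0],
    [0, 0, 0.1, 0, 0],
    [0, 0, 0.1, 0, 0],
  ],
)

```text
clock: 49.57
ee_pos: [467.7, -283.7, 162.2]
tool_rot: [1.0, -0.02, -0.001, 0.001]
wrist_force: [-13.9, 6.8, 32.5]
opening: 0.5
finger_force: 16.2
```

Run:
```python
from h import *
p,a=pose();s=arm.get_state();print(p,a,s['wrist_force'])
K=W((-65,28,0)); units(p+[0,0,60],(K[0],K[1],p[2]+60),(K[0],K[1],168))
```

```text
[ 467.65321161 -283.66519376  162.18908799] -0.039824248970847964 [-13.92305661   6.82444433  32.51347677]
-> [ 467.7 -283.7  222.2] units [ 0.   0.  -1.5] turn for chest yaw 0.01
-> [ 471.2 -215.4  222.2] units [ 0.02 -1.71 -1.5 ] turn for chest yaw 0.01
-> [ 471.2 -215.4  168. ] units [ 0.02 -1.71 -0.15] turn for chest yaw 0.01
```

The lid is on its stop (tip at 140 mm, 32 N). Now to the knob.

>>> carry_out(
  plan=[
    [0, 0, -0.5, 0, 0],
    [0, 0, -1.1, 0, 0],
    [0, 0, -1.7, 0, 0],
    [0, -0.6, -1.7, 0, 0],
    [0.02, -1.2, -1.7, 0, 0],
    [0.02, -1.71, -1.7, 0, 0],
    [0.02, -1.71, -1.7, 0, 0],
    [0.02, -1.71, -1.7, 0, 0],
  ],
)

```text
clock: 50.23
ee_pos: [472.1, -214.3, 224.7]
tool_rot: [1.0, -0.018, 0.0, 0.0]
wrist_force: [-0.7, 0.0, -0.3]
opening: 0.3
finger_force: 0.0
```

>>> carry_out(
  plan=[
    [0, 0, 0.4, 0, 0],
    [0, 0, 0.8, 0, 0],
    [0, 0, 0.95, 0, 0],
    [0, 0, 0.95, 0, 0],
    [0, 0, 0.95, 0, 0],
    [0, 0, 0.95, 0, 0],
    [0, 0, 0.95, 0, 0],
    [0, 0, 0.95, 0, 0],
  ],
)

```text
clock: 50.9
ee_pos: [472.2, -215.7, 187.4]
tool_rot: [1.0, -0.02, 0.001, 0.0]
wrist_force: [0.1, 0.2, -0.5]
opening: 0.1
finger_force: 0.0
```

Run:
```python
from h import *
p,a=pose();s=arm.get_state();print(p,a,s['wrist_force'])
K=W((-65,28,0)); units((K[0],K[1],168))
c=cam('side'); print('lock',proj(c,[W((-65,28,158))]))
```

```text
[ 472.19608558 -215.69858986  187.35919632] -0.03975209504455501 [ 0.09635247  0.16703236 -0.47357973]
-> [ 471.2 -215.4  168. ] units [-0.03 -0.01  0.48] turn for chest yaw 0.01
lock [[276.02211636 191.28874977]]
```

>>> carry_out(
  plan=[
    [-0.03, 0, 0.1, 0, 0],
    [-0.03, 0, 0.2, 0, 0],
    [-0.03, 0, 0.3, 0, 0],
    [-0.03, 0, 0.38, 0, 0],
    [-0.03, 0, 0.46, 0, 0],
    [-0.03, 0, 0.52, 0, 0],
    [-0.03, 0, 0.55, 0, 0],
    [-0.03, 0, 0.55, 0, 0],
  ],
)

```text
clock: 51.62
ee_pos: [470.8, -215.6, 167.8]
tool_rot: [1.0, -0.02, 0.0, 0.001]
wrist_force: [-7.2, 2.2, 21.1]
opening: 0.0
finger_force: 10.7
```

>>> carry_out(
  plan=[
    [0, 0, 0.05, 0, 0],
    [0, 0, 0.1, 0, 0],
    [0, 0, 0.1, 0, 0],
    [0, 0, 0.1, 0, 0],
    [0, 0, 0.1, 0, 0],
    [0, 0, 0.1, 0, 0],
    [0, 0, 0.1, 0, 0],
    [0, 0, 0.1, 0, 0],
  ],
)

```text
clock: 52.28
ee_pos: [470.9, -215.6, 167.4]
tool_rot: [1.0, -0.02, 0.0, 0.002]
wrist_force: [-14.9, 6.4, 42.2]
opening: 0.7
finger_force: 20.8
```

Knob on its stop. Retreat and check.

>>> carry_out(
  plan=[
    [0, 0, -0.3, 0, 0],
    [0, 0, -0.8, 0, 0],
    [0, 0, -1.5, 0, 0],
    [0, 0, -2.3, 0, 0],
    [0, 0.6, -3.0, 0, 0],
    [0, 1.4, -3.5, 0, 0],
    [0, 2.2, -3.5, 0, 0],
    [0, 3.1, -3.5, 0, 0],
  ],
)

```text
clock: 52.95
ee_pos: [466.5, -340.0, 302.1]
tool_rot: [1.0, -0.019, 0.001, 0.001]
wrist_force: [0.4, -0.0, -0.4]
opening: 0.5
finger_force: 0.0
```

>>> carry_out(
  plan=[
    [0, 0.9, 0, 0, 0],
    [0, 1.8, 0, 0, 0],
    [0, 2.7, 0, 0, 0],
    [0, 3.6, 0, 0, 0],
    [0, 4.0, 0, 0, 0],
    [0, 4.0, 0, 0, 0],
    [0, 4.0, 0, 0, 0],
    [0, 4.0, 0, 0, 0],
  ],
)

```text
clock: 53.62
ee_pos: [460.0, -497.7, 299.9]
tool_rot: [1.0, -0.019, -0.0, -0.001]
wrist_force: [0.2, 0.2, 0.4]
opening: 0.4
finger_force: 0.0
```

Run:
```python
from h import *
c=cam('side'); print(proj(c,[W((-65,28,158)),W((-65,28,146)),W((-99,175,140)),W((-99,-175,140))])); save(c,'s6.png',(200,120,340,240),5.5)
```

```text
[[276.02211636 191.28874977]
 [275.98615921 193.76298832]
 [260.3306303  215.58760651]
 [310.33047909 176.29849795]]
```

View pics/s6.png

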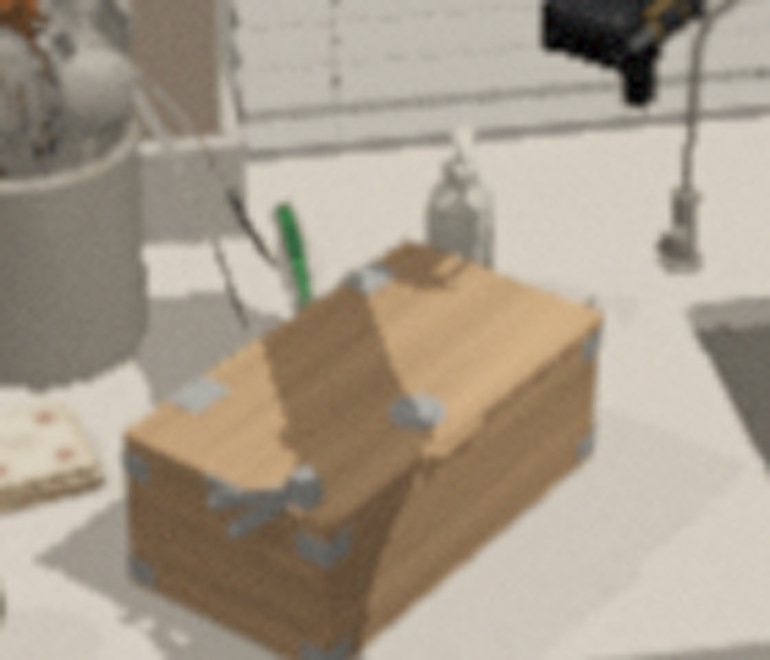

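The lid is shut, and the knob top at (417,407) matches the pressed-in prediction of (418,406), against (418,392) if it were out. Handing in.

```bash
python3 -c "
from rig import arm
print(arm.sign_off())"
```

```text
the job is handed in; nothing more can be done
None
```

The job is handed in at about 54 s of the 210 s: all five jars (pickle, salt shaker, honey, pepper, spice) were upright in the bays before closing, the stay is unlocked, the lid is shut, and the lock knob is in. The sign-off returned no verdict.

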